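# Release the cupboard keys and clip them on the snap hook

### The arm

A 6-joint arm with a two-finger parallel gripper is mounted at the origin on a cart in front of the work surface, level with it; the furniture and walls round the work are solid. World frame = base frame: x ahead of the robot, y to its left, z up, the work surface at z = 0. Lengths are in mm, angles in rad, forces in N, time in s.
With the tool pointing down it reaches from about 400 to 925 mm from the base axis. Payload 12.5 kg.
Tool frame: the origin (TCP) lies at the very end of the fingers, on their centre line; the grasp point (between the pads) lies grip_depth behind it (grip_depth is the distance from the TCP to the grasp point, in mm); z points along the fingers, y is the line along which they close (so a half turn about z gives the same grasp; the last joint's range is limited). The gripper opens to 95 mm and grips with 3 to 60 N. Pads are 20 mm wide; open, the fingers measure 119 mm over their backs; the gripper's body (75 mm by 180 mm) begins 59 mm behind the grasp point.
Start: joints at [1.233, 0.491, 1.559, -0, 1.092, -0.106], TCP at [143.563, 608.306, 214.661] pointing down, gripper open.
Joint ranges: [-3.1, 3.1], [-0.84, 2.19], [0.05, 2.79], [-1.13, 4.28], [0.06, 2.93], [-2.69, 2.69]. Speed limits (rad/s): [2.22, 2.22, 2.79, 3.14, 3.14, 3.14].

### API

Orientations are given as [roll, pitch, yaw] about the fixed x, y, z axes, in that order (R = Rz(yaw) Ry(pitch) Rx(roll)).
In Python, from cell import state, read_camera, job_done, grip_depth gives the robot as it stands.
- The arm moves only by the tool drive_tool, never from a script. Its argument "targets" is a list of rows, each an object with "jaw": the opening, from 0 (shut) to 1 (fully open); "travel": the shift along the tool's x, y, z in m, a list of three; "twist": the turn about the tool's z in rad. In form: [{"jaw": jaw, "travel": [tx, ty, tz], "twist": twist}, ...]. A call has 1 to 8 rows; each row is the pose to reach, as a shift and turn from the pose commanded when the call began, along the tool's axes at that moment; what a row does not reach only later rows make up. A row lasts 1/12 s, in which the tool goes at most 41.7 mm and 7.16 degrees, less where a joint would pass 70% of its speed; a pose out of reach is approached as far as the arm can. A call with a gripper value outside its range is refused whole. The fingers move at their own pace and stop on an object; the grip force is fixed at half the most. Time passes only in rows, so rows that repeat a pose let the fingers close. It gives the time, the measured TCP pose, the force, the opening and the grip force at its end, in the units of the state.
- state(): the state, without advancing time (a new reading comes with each control period).
- read_camera(name): name is "scene" or "top"; returns a dict with "frame" (420x560x3 uint8, red, green, blue), "fx", "fy", "cx", "cy" (pixels), "R" (3x3) and "t" (3): a world point X has camera coordinates R X + t. Camera axes: x right, y down, z forward; pixel columns grow to the right and rows downward; lengths in mm; the calibration is good to about 2 mm. A picture is of the moment at which its call begins. There is no depth.
- job_done(): hands the job in; it is judged then, once.
The state is a dict: "t": time; "joints": joint angles; "qvel": joint speeds; "tau": joint torques, N m; "eef_pos": TCP position; "tcp_rot": TCP orientation; "ft_force": force on the tool from outside, world axes, zero at the start; "moment": the same for the moment, N m; "opening": opening from 0.0 (shut) to 1.0 (fully open); "grip_force": force on a finger pad.
Only numpy, scipy, OpenCV 4.12 (cv2) and the standard library are available. Lean on these libraries where they do the work, as an engineer would, in place of code of your own. Each camera call takes 0.05 s, during which the arm holds its last target. There are 200 camera calls.

### The job

Put the brass master key fully home in the key block's lock and turn it a quarter turn anticlockwise, to withdraw the hidden bolt. Then take out every coloured cupboard key in the block (three or four) and clip each on the snap hook by pushing its eye in past the sprung gate, so that all hang there with the gate shut behind them. Last, turn the master key back to where it locks and stand it in its wooden holder again, leaving the mug, jam jar and salt shaker where they stand.

Things in the scene. Friction and masses are not known exactly. Their poses are not given: they have to be found in the camera images.
- key_block: Grey key block, 70 (x) x 280 (y) x 50 mm tall, fixed to the worktop. Origin: centre of its underside, z up. Four slots in its top at y = +110, +64, +18 and -28 mm hold the coloured keys, their fobs resting on its top (key origin 18 mm above the block's underside, axes parallel to the block's). The lock is at y = -94 mm.
- keyhole (a point): Centre of the lock's opening, level with the block's top (block z 50 mm), axes as the block's. The opening is a 34 mm square well; 27.5 mm below the top begins the turning brass barrel with a slot 26 x 11 mm for the master key's bit. The well's floor is 44 mm below the top.
- barrel (a joint): Turn of the lock barrel, rad, anticlockwise from above. At 0 the long side of its slot lies along the block's x axis; it starts between -0.1 and 0.2 (locked) and stops at 1.5. It turns with about 0.05 N m and stays where it is left.
- bolt (a joint): Travel of the bolt hidden in the block, m: 0 locked; it is driven by the barrel, 8.5 mm per rad, so a barrel turn of 1.4 gives 0.012. The coloured keys are free from 0.010 on.
- master_key: Brass master key, upright, 122 mm tall, 60 g. Origin: centre of its lower end, z up. Bit 22 (x) x 8 (y) mm, z 0 to 22; round shaft 10 mm thick to z 46; flat bow 8 mm thick (y), 30 to 36 mm wide (x), z 46 to 122. A half turn changes nothing. Starts standing in the holder. Fully home in the lock, its origin is 6 mm above the block's underside, the bow's shoulder 2 mm above its top.
- holder: Loose square wooden holder 84 x 84 x 34 mm, 0.7 kg, with a slot 25 (its x) x 11 mm, 28 mm deep, in which the master key stands, its origin 6 mm above the holder's underside. Origin: centre of its underside.
- hook_bar (a point): Rear end of the level snap hook's straight steel bar (9 mm thick), 165 mm up, on a fixed post behind. The bar runs from here along this frame's -x to its nose at x = -139 mm (last 11 mm rise 3 mm). A parallel return arm lies at y = +44 mm, x 0 to -125. The mouth between them faces -x, shut at x = -125 by the brass gate. z up. Hang keys with the bar through the eye.
- gate (a joint): Opening of the gate, rad: 0 shut; it swings inward (+x) only, to 1.25, sprung shut by 36 to 110 mN m (a key meets 1.5 to 6 N). A 7 mm bar, 38 mm long from its pivot on the return arm's end (hook_bar x -125, y +44 mm) to beside the nose. With its thickness along x and its eye centred on the bar, a key pushed along +x is past the gate when its centre plane is at x about -80 mm.
- gate_tip (a point): Centre of the rounded free end of the gate.
- mug: Green and white mug, 86 x 117 x 88 mm, standing about; leave it alone. Origin under its centre.
- jam_jar: Pink jam jar with a green lid, 66 mm wide, 99 mm tall, standing about; leave it alone. Origin under its centre.
- salt_shaker: Salt shaker, 44 mm wide, 90 mm tall, standing about; leave it alone. Origin under its centre.
- red_key: Red key, flat, upright, 130 mm tall. Origin: centre of its lower end; z up its length, x thickness, y width. Steel blade 6 x 20 mm, z 0 to 32, windowed for the bolt; fob 8 x 40 mm, z 32 to 92, with a rectangular eye through it along x, 24 mm wide, z 60 to 84, uprights 8 mm wide beside it; ribbed grip tab 8 x 24 mm, z 92 to 130. 50 to 80 g. Starts trapped in a block slot. May be absent.
- red_key_eye (a point): Centre of this key's eye, 72 mm above its origin; axes as the key's.
- blue_key: Blue key, flat, upright, 130 mm tall. Origin: centre of its lower end; z up its length, x thickness, y width. Steel blade 6 x 20 mm, z 0 to 32, windowed for the bolt; fob 8 x 40 mm, z 32 to 92, with a rectangular eye through it along x, 24 mm wide, z 60 to 84, uprights 8 mm wide beside it; ribbed grip tab 8 x 24 mm, z 92 to 130. 50 to 80 g. Starts trapped in a block slot. May be absent.
- blue_key_eye (a point): Centre of this key's eye, 72 mm above its origin; axes as the key's.
- yellow_key: Yellow key, flat, upright, 130 mm tall. Origin: centre of its lower end; z up its length, x thickness, y width. Steel blade 6 x 20 mm, z 0 to 32, windowed for the bolt; fob 8 x 40 mm, z 32 to 92, with a rectangular eye through it along x, 24 mm wide, z 60 to 84, uprights 8 mm wide beside it; ribbed grip tab 8 x 24 mm, z 92 to 130. 50 to 80 g. Starts trapped in a block slot. May be absent.
- yellow_key_eye (a point): Centre of this key's eye, 72 mm above its origin; axes as the key's.
- green_key: Green key, flat, upright, 130 mm tall. Origin: centre of its lower end; z up its length, x thickness, y width. Steel blade 6 x 20 mm, z 0 to 32, windowed for the bolt; fob 8 x 40 mm, z 32 to 92, with a rectangular eye through it along x, 24 mm wide, z 60 to 84, uprights 8 mm wide beside it; ribbed grip tab 8 x 24 mm, z 92 to 130. 50 to 80 g. Starts trapped in a block slot. May be absent.
- green_key_eye (a point): Centre of this key's eye, 72 mm above its origin; axes as the key's.
Things that resemble listed ones, but are neither listed nor needed, are in the scene too. What is shaped like the yellow_key but black or pink is not meant.

How it is judged:
By the outcome, as a careful person would: the job done as asked, in the order asked, and still so for the second after the job is handed in, with the robot touching nothing.
Of red_key, blue_key, yellow_key, green_key only 3 to 4 are there at a start; the rules pass over those that are not, and their reading is None.
At some moment in a run one of holder may be knocked a few centimetres aside while the robot is not near it.
Once in a run the grip may slacken for a moment while it holds something.
It also fails if it takes over 208 s, if anything falls off the work surface, if the arm or the gripper's body presses on something with over 40 N, if the wrist force passes 120 N, or if a joint passes its speed limit or range.

## Working session

There is one attempt and no reset: what is moved stays moved. The work goes in short steps, Python scripts to look and compute and a tool call to move; the robot and the scene stay as the last step left them, time stands still between calls to the robot, and variables do not carry over. Pictures are saved under pics/ and viewed, at most 14 in all, crops included, and the job is handed in when it is done.

Besides the shell and the picture viewer there is one more tool, called after "Call:" as name(argument=value, ...), one argument or row to a line, values as JSON. drive_tool: Moves the arm, as the interface text tells. Its arguments: {"type":"object","properties":{"targets":{"type":"array"}},"required":["targets"]}

```bash
ls; mkdir -p pics; python3 - <<'E'
from cell import *
import cv2
print(state(),grip_depth)
for n in("scene","top"):
    d=read_camera(n); cv2.imwrite(f"pics/{n}0.png",d["frame"][:,:,::-1]); print(n,[d[k] for k in("fx","fy","cx","cy","R","t")])
E
```

```text
pics
{'t': 0.0, 'joints': array([ 1.23336469e+00,  4.91584080e-01,  1.55945535e+00, -2.66789426e-05,
        1.09169333e+00, -1.05602984e-01]), 'qvel': array([-0.00028404, -0.00057155,  0.00045397,  0.00175002, -0.00173544,
       -0.00085281]), 'tau': array([ 1.89637984e-03, -6.12669969e+01, -2.58182931e+01,  6.93268608e-02,
        4.83050756e-02, -1.10080869e-04]), 'eef_pos': array([143.50281682, 608.05033918, 214.04448349]), 'tcp_rot': array([-3.14045640e+00, -9.66458304e-05,  2.90977626e+00]), 'ft_force': array([ 0.16172914, -0.42003787,  0.62973539]), 'moment': array([-0.00139841, -0.00428407,  0.01464756]), 'grip_force': 0.0, 'opening': 0.9997692794582036} 18.8
scene [385.04198347269596, 385.04198347269596, 278.83530233716584, 211.66410341261752, array([[ 0.71602535, -0.69803249,  0.00763822],
       [-0.38560716, -0.4046204 , -0.82921013],
       [ 0.5819062 ,  0.59079012, -0.55888479]]), array([-417.2024665 ,  349.37221057,  597.84738937])]
top [416.097934880836, 416.097934880836, 277.6885942656176, 216.38710807544294, array([[-0.0050389 , -0.9998184 , -0.0183786 ],
       [-0.98994049,  0.00758613, -0.14128086],
       [ 0.14139462,  0.01748182, -0.98979894]]), array([ 22.48048749, 621.89843573, 957.35972166])]
```

View pics/scene0.png

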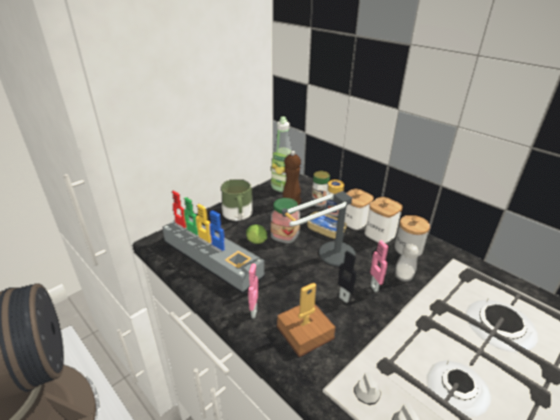

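View pics/top0.png

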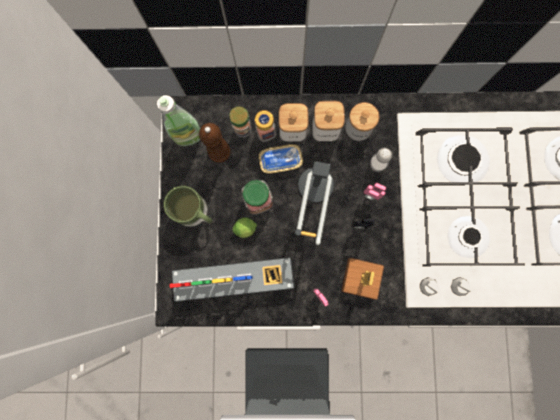

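The scene shows four keys in the block: red, green, yellow and blue (top view row ~282, columns 180–243). The lock is at (272,275). The holder with the brass key is at (364,279), the hook runs (315,165)–(310,240), and the pink and black lookalikes stand apart. Next I'll enlarge both views to measure.

```bash
python3 - <<'E'
import cv2,numpy as np
t=cv2.imread("pics/top0.png");s=cv2.imread("pics/scene0.png")
def crop(im,x0,y0,w,h,k):
    c=cv2.resize(im[y0:y0+h,x0:x0+w],None,fx=k,fy=k,interpolation=cv2.INTER_CUBIC)
    for i in range(0,w,10): cv2.putText(c,str(x0+i),(i*k,8),0,.3,(0,255,255),1);cv2.line(c,(i*k,9),(i*k,13),(0,255,255))
    for i in range(0,h,10): cv2.putText(c,str(y0+i),(0,i*k+4),0,.3,(0,255,255),1)
    return c
cv2.imwrite("pics/a.png",np.vstack([crop(t,162,250,140,55,5)[:, :700],crop(t,280,150,140,63,5)[:,:700]]))
cv2.imwrite("pics/b.png",crop(s,155,180,195,150,4))
cv2.imwrite("pics/c.png",np.hstack([crop(t,290,225,100,80,4),crop(t,290,150,60,80,4)]))
E
```

```text
(no output)
```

View pics/a.png

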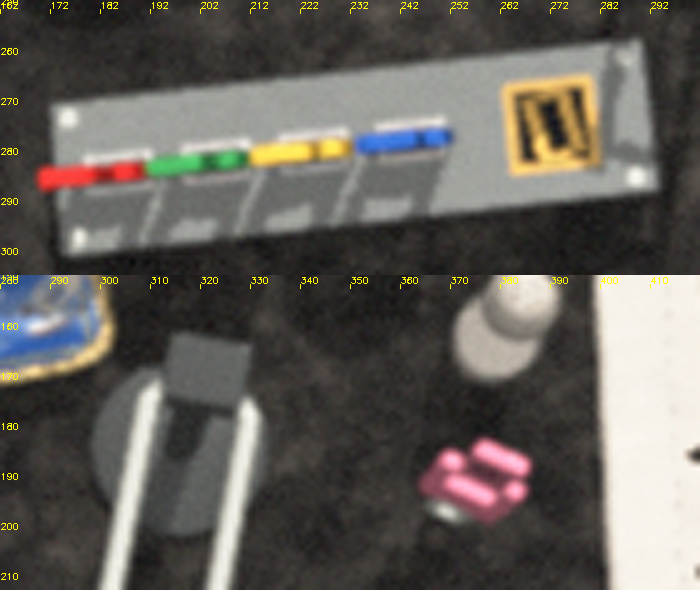

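View pics/b.png

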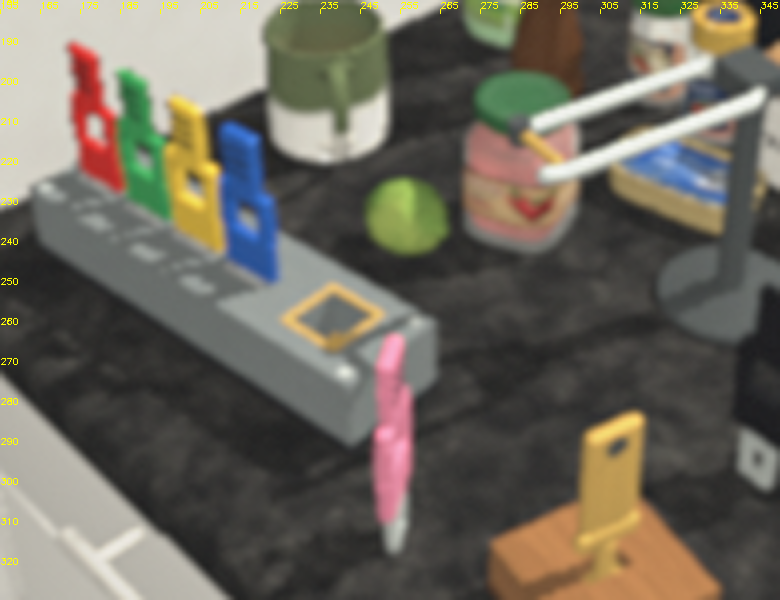

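View pics/c.png

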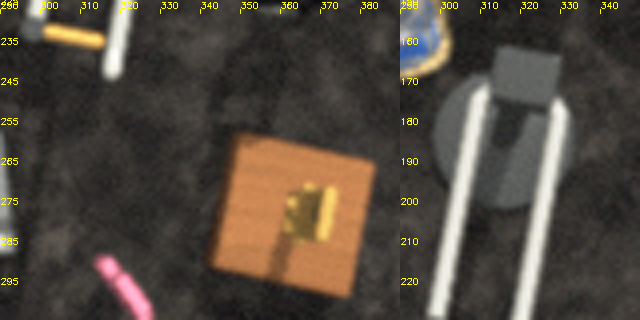

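Both views agree. The bar with the nose is the right-hand one (top 317,244; scene 291,223), and the gate pivot is at (297,233). The lock frame is centred on (272,274.6) in the top view and (238,259) in the scene view. The bow of the brass key sits at top (371,278) and scene (307,299). It's the only brass key standing in the wooden holder, so it's the right one. Now to triangulate and fit.

```bash
cat > h.py <<'E'
import numpy as np,cv2
from scipy.optimize import least_squares
from scipy.spatial.transform import Rotation as Ro
A=np.array
CAM={"top":(416.0979,277.6886,216.3871,A([[-0.0050389,-0.9998184,-0.0183786],[-0.98994049,0.00758613,-0.14128086],[0.14139462,0.01748182,-0.98979894]]),A([22.48048749,621.89843573,957.35972166])),
"scene":(385.04198,278.8353,211.6641,A([[0.71602535,-0.69803249,0.00763822],[-0.38560716,-0.4046204,-0.82921013],[0.5819062,0.59079012,-0.55888479]]),A([-417.2024665,349.37221057,597.84738937]))}
def proj(c,X):
    f,cx,cy,R,t=CAM[c]; p=np.atleast_2d(X)@R.T+t
    return A([cx+f*p[:,0]/p[:,2],cy+f*p[:,1]/p[:,2]]).T
def tri(u,v):  # top px, scene px -> point, residual px
    F=lambda X:np.r_[proj("top",X)[0]-u,proj("scene",X)[0]-v]
    r=least_squares(F,[450,0,50]); return r.x,np.round(r.fun,1)
def fitpose(obs,x0,fz=None):  # obs: [(cam,local xyz,px)]; params x,y,yaw(,z)
    def F(p):
        z=p[3] if len(p)>3 else fz
        c,s=np.cos(p[2]),np.sin(p[2]); o=[]
        for cam,L,px in obs:
            X=A([p[0]+c*L[0]-s*L[1],p[1]+s*L[0]+c*L[1],z+L[2]]); o+=list(proj(cam,X)[0]-px)
        return A(o)
    r=least_squares(F,x0,loss="soft_l1"); return r.x,np.round(F(r.x).reshape(-1,2),1)
E
cat > m.py <<'E'
from h import *
np.set_printoptions(suppress=True,precision=3)
a=lambda x,y:A([162+(x+.5)/5-.5,250+(y+.5)/5-.5])
b=lambda x,y:A([155+(x+.5)/4-.5,180+(y+.5)/4-.5])
c=lambda x,y:A([290+(x+.5)/4-.5,225+(y+.5)/4-.5])
c2=lambda x,y:A([290+(x-400+.5)/4-.5,150+(y+.5)/4-.5])
L=lambda P:np.mean(P,0)
la=L([a(502,85),a(592,75),a(602,165),a(512,176)]);lb=L([b(282,320),b(333,283),b(384,314),b(334,350)])
for n,u,v in [("lock",la,lb),("s-+",a(78,238),b(47,187)),("s--",a(637,176),b(345,372)),("s+-",a(627,57),b(415,323)),
 ("nose",c(112,76),b(545,174)),("barrear",c2(560,103),b(762,97)),("armend",c(33,30),b(518,127)),("armrear",c2(481,92),b(715,62)),
 ("bowtop",c(327,213),b(614,421))]:
    print(n,u,v,*tri(u,v))
E
python3 m.py
```

```text
lock [272.   274.65] [237.938 258.812] [483.646  32.034  52.448] [ 0.2 -0.2 -0.3  0. ]
s-+ [177.2 297.2] [166.375 226.375] [432.624 253.796  51.607] [ 0.1 -0.2 -0.3 -0. ]
s-- [289.  284.8] [240.875 272.625] [459.84   -7.431  52.276] [ 0.1 -0.1 -0.2  0. ]
s+- [287. 261.] [258.375 260.375] [514.83   -2.986  51.085] [ 0. -0. -0.  0.]
nose [317.625 243.625] [290.875 223.125] [547.257 -67.351 171.498] [ 0.5 -0.5 -0.7  0.1]
barrear [329.625 175.375] [345.125 203.875] [692.403 -95.211 166.517] [ 0.1 -0.1 -0.1  0. ]
armend [297.875 232.125] [284.125 211.375] [570.863 -25.93  169.219] [ 0.1 -0.1 -0.2  0. ]
armrear [309.875 172.625] [333.375 195.125] [699.546 -54.078 167.61 ] [ 0.5 -0.5 -0.8  0.1]
bowtop [371.375 277.875] [308.125 284.875] [ 475.422 -183.531  130.856] [ 0.2 -0.2 -0.2  0. ]
```

```bash
cat >> m.py <<'E'
yaw=np.deg2rad(5.95)
print("fridge edge floor z0:")
def onz(c,u,z):
    return least_squares(lambda q:proj(c,[q[0],q[1],z])[0]-u,[450,0]).x
for u in [(157,325),(157,110),(75,372),(125,350)]: print(u,onz("top",A(u),0),onz("top",A(u),400))
hc=[c(237,133),c(375,163),c(350,298),c(212,265)]
P=A([onz("top",u,34) for u in hc]);print("holder",P,P.mean(0))
d=P[0]-P[3]+P[1]-P[2];print("yaw",np.degrees(np.arctan2(d[1],d[0])))
im=cv2.imread("pics/top0.png")
def rect(im,ctr,yw,z,h=30,k=8,cam="top"):
    n=2*h*k;g=(np.arange(n)-n/2)/k
    U,V=np.meshgrid(-g,-g) # col -> -localy, row-> -localx
    cs,sn=np.cos(yw),np.sin(yw)
    X=np.stack([ctr[0]+cs*V-sn*U,ctr[1]+sn*V+cs*U,np.full_like(U,z)],-1).reshape(-1,3)
    p=proj(cam,X).astype(np.float32).reshape(n,n,2)
    return cv2.remap(im,p[...,0],p[...,1],cv2.INTER_CUBIC)
o=np.hstack([rect(im,(483.5,32.2),yaw,22.5,25),rect(im,(470,-180),np.deg2rad(-10.5),128,25)])
for x in (200,600): cv2.line(o,(x,0),(x,399),(0,255,255),1)
cv2.line(o,(0,200),(799,200),(0,255,255),1)
cv2.imwrite("pics/d.png",cv2.convertScaleAbs(o,alpha=1.5,beta=10))
E
python3 m.py
```

```text
lock [272.   274.65] [237.938 258.812] [483.646  32.034  52.448] [ 0.2 -0.2 -0.3  0. ]
s-+ [177.2 297.2] [166.375 226.375] [432.624 253.796  51.607] [ 0.1 -0.2 -0.3 -0. ]
s-- [289.  284.8] [240.875 272.625] [459.84   -7.431  52.276] [ 0.1 -0.1 -0.2  0. ]
s+- [287. 261.] [258.375 260.375] [514.83   -2.986  51.085] [ 0. -0. -0.  0.]
nose [317.625 243.625] [290.875 223.125] [547.257 -67.351 171.498] [ 0.5 -0.5 -0.7  0.1]
barrear [329.625 175.375] [345.125 203.875] [692.403 -95.211 166.517] [ 0.1 -0.1 -0.1  0. ]
armend [297.875 232.125] [284.125 211.375] [570.863 -25.93  169.219] [ 0.1 -0.1 -0.2  0. ]
armrear [309.875 172.625] [333.375 195.125] [699.546 -54.078 167.61 ] [ 0.5 -0.5 -0.8  0.1]
bowtop [371.375 277.875] [308.125 284.875] [ 475.422 -183.531  130.856] [ 0.2 -0.2 -0.2  0. ]
fridge edge floor z0:
(157, 325) [363.202 314.88 ] [408.454 193.684]
(157, 110) [912.896 334.759] [745.884 205.887]
(75, 372) [253.541 509.443] [341.139 313.117]
(125, 350) [304.49  390.628] [372.414 240.182]
holder [[ 522.004 -151.006]
 [ 503.742 -232.4  ]
 [ 424.87  -214.526]
 [ 444.363 -134.002]] [ 473.745 -182.983]
yaw -12.56304607678576
```

View pics/d.png

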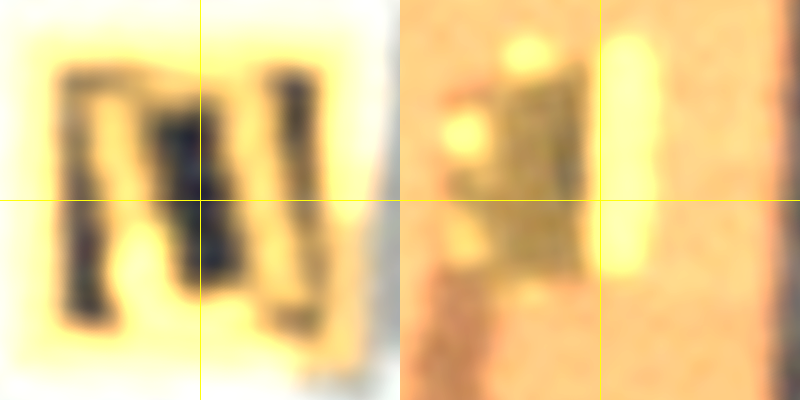

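```bash
cat > p.py <<'E'
# usage: python3 p.py x y z yawdeg  x y z yaw ...  first pose=commanded now
import sys,numpy as np
v=np.array(sys.argv[1:],float).reshape(-1,4)
for a,b in zip(v,v[1:]):
    d=b-a;t=np.radians(a[3]);c,s=np.cos(t),np.sin(t)
    print([round(float(q)/1000,4) for q in (c*d[0]+s*d[1],s*d[0]-c*d[1],-d[2])],round(float(-np.radians(d[3])),4))
E
python3 p.py 143.6 608.3 214.7 166.7  150 400 214.7 110  270 310 214.7 53  360 200 214.7 30  440 0 214.7 10  475 -184 214.7 -10.5
```

```text
[-0.0541, -0.2012, -0.0] 0.9896
[-0.1256, 0.082, -0.0] 0.9948
[-0.0337, 0.1381, -0.0] 0.4014
[-0.0307, 0.2132, -0.0] 0.3491
[0.0025, 0.1873, -0.0] 0.3578
```

Call:
drive_tool(
  targets=[
    {"jaw": 0.35, "travel": [-0.0541, -0.2012, 0], "twist": 0.9896},
    {"jaw": 0.35, "travel": [-0.0541, -0.2012, 0], "twist": 0.9896},
    {"jaw": 0.35, "travel": [-0.0541, -0.2012, 0], "twist": 0.9896},
    {"jaw": 0.35, "travel": [-0.0541, -0.2012, 0], "twist": 0.9896},
    {"jaw": 0.35, "travel": [-0.0541, -0.2012, 0], "twist": 0.9896},
    {"jaw": 0.35, "travel": [-0.0541, -0.2012, 0], "twist": 0.9896},
    {"jaw": 0.35, "travel": [-0.0541, -0.2012, 0], "twist": 0.9896},
    {"jaw": 0.35, "travel": [-0.0541, -0.2012, 0], "twist": 0.9896},
  ],
)

```text
t: 0.77
eef_pos: [150.1, 399.5, 214.9]
tcp_rot: [3.141, -0.0, 1.913]
ft_force: [-0.5, -0.1, -0.1]
opening: 0.495
grip_force: 0.0
```

Call:
drive_tool(
  targets=[
    {"jaw": 0.35, "travel": [-0.1256, 0.082, 0], "twist": 0.9948},
    {"jaw": 0.35, "travel": [-0.1256, 0.082, 0], "twist": 0.9948},
    {"jaw": 0.35, "travel": [-0.1256, 0.082, 0], "twist": 0.9948},
    {"jaw": 0.35, "travel": [-0.1256, 0.082, 0], "twist": 0.9948},
    {"jaw": 0.35, "travel": [-0.1256, 0.082, 0], "twist": 0.9948},
    {"jaw": 0.35, "travel": [-0.1256, 0.082, 0], "twist": 0.9948},
    {"jaw": 0.35, "travel": [-0.1256, 0.082, 0], "twist": 0.9948},
    {"jaw": 0.35, "travel": [-0.1256, 0.082, 0], "twist": 0.9948},
  ],
)

```text
t: 1.43
eef_pos: [270.1, 309.8, 214.5]
tcp_rot: [-3.141, 0.0, 0.918]
ft_force: [-0.1, -0.6, 0.9]
opening: 0.35
grip_force: 0.0
```

Call:
drive_tool(
  targets=[
    {"jaw": 0.35, "travel": [-0.0337, 0.1381, 0], "twist": 0.4014},
    {"jaw": 0.35, "travel": [-0.0337, 0.1381, 0], "twist": 0.4014},
    {"jaw": 0.35, "travel": [-0.0337, 0.1381, 0], "twist": 0.4014},
    {"jaw": 0.35, "travel": [-0.0337, 0.1381, 0], "twist": 0.4014},
    {"jaw": 0.35, "travel": [-0.0337, 0.1381, 0], "twist": 0.4014},
  ],
)

```text
t: 1.85
eef_pos: [361.9, 197.9, 214.5]
tcp_rot: [3.141, -0.0, 0.519]
ft_force: [-0.1, -0.1, -0.5]
opening: 0.353
grip_force: 0.0
```

Call:
drive_tool(
  targets=[
    {"jaw": 0.35, "travel": [-0.0307, 0.2132, 0], "twist": 0.3491},
    {"jaw": 0.35, "travel": [-0.0307, 0.2132, 0], "twist": 0.3491},
    {"jaw": 0.35, "travel": [-0.0307, 0.2132, 0], "twist": 0.3491},
    {"jaw": 0.35, "travel": [-0.0307, 0.2132, 0], "twist": 0.3491},
    {"jaw": 0.35, "travel": [-0.0307, 0.2132, 0], "twist": 0.3491},
    {"jaw": 0.35, "travel": [-0.0307, 0.2132, 0], "twist": 0.3491},
    {"jaw": 0.35, "travel": [-0.0307, 0.2132, 0], "twist": 0.3491},
  ],
)

```text
t: 2.43
eef_pos: [440.6, -1.2, 214.3]
tcp_rot: [-3.141, 0.0, 0.172]
ft_force: [-0.8, -0.1, 0.0]
opening: 0.35
grip_force: 0.0
```

Call:
drive_tool(
  targets=[
    {"jaw": 0.35, "travel": [0.0025, 0.1873, 0], "twist": 0.3578},
    {"jaw": 0.35, "travel": [0.0025, 0.1873, 0], "twist": 0.3578},
    {"jaw": 0.35, "travel": [0.0025, 0.1873, 0], "twist": 0.3578},
    {"jaw": 0.35, "travel": [0.0025, 0.1873, 0], "twist": 0.3578},
    {"jaw": 0.35, "travel": [0.0025, 0.1873, 0], "twist": 0.3578},
    {"jaw": 0.35, "travel": [0.0025, 0.1873, 0], "twist": 0.3578},
    {"jaw": 0.35, "travel": [0.0025, 0.1873, 0], "twist": 0.3578},
    {"jaw": 0.35, "travel": [0.0025, 0.1873, 0], "twist": 0.3578},
  ],
)

```text
t: 3.1
eef_pos: [475.0, -181.8, 214.4]
tcp_rot: [-3.141, 0.001, -0.181]
ft_force: [-0.0, 0.5, -0.1]
opening: 0.35
grip_force: 0.0
```

```bash
cat > snap.py <<'E'
# snap.py name cam x0 y0 w h k  [cam ...] : stacked crops; draws TCP
import sys
from h import *
from cell import *
s=state();print(s["t"],s["eef_pos"].round(1),s["tcp_rot"].round(3),s["ft_force"].round(1),round(s["opening"],3),round(s["grip_force"],1))
o=[]
a=sys.argv[2:]
for i in range(0,len(a),6):
    cam=a[i];x0,y0,w,h,k=map(int,a[i+1:i+6])
    f=read_camera(cam)["frame"][:,:,::-1].copy();cv2.imwrite(f"pics/{sys.argv[1]}_{cam}_full.png",f)
    c=cv2.resize(f[y0:y0+h,x0:x0+w],None,fx=k,fy=k,interpolation=cv2.INTER_CUBIC)
    u=proj(cam,s["eef_pos"])[0];print(cam,"tcp px",u.round(1));cv2.drawMarker(c,tuple(int(q) for q in ((u-[x0,y0]+.5)*k)),(255,0,255),0,9)
    for j in range(0,w,10): cv2.putText(c,str(x0+j),(j*k,8),0,.3,(0,255,255),1)
    for j in range(0,h,10): cv2.putText(c,str(y0+j),(0,j*k+4),0,.3,(0,255,255),1)
    o.append(c)
H=max(c.shape[0] for c in o)
cv2.imwrite(f"pics/{sys.argv[1]}.png",np.hstack([cv2.copyMakeBorder(c,0,H-c.shape[0],0,4,0) for c in o]))
E
python3 snap.py e scene 250 200 100 150 4 top 320 220 95 100 4
```

```text
3.1 [ 475.  -181.8  214.4] [-3.141e+00  1.000e-03 -1.810e-01] [-0.   0.5 -0.1] 0.35 0.0
scene tcp px [309.4 248.5]
top tcp px [379.5 278.1]
```

View pics/e.png

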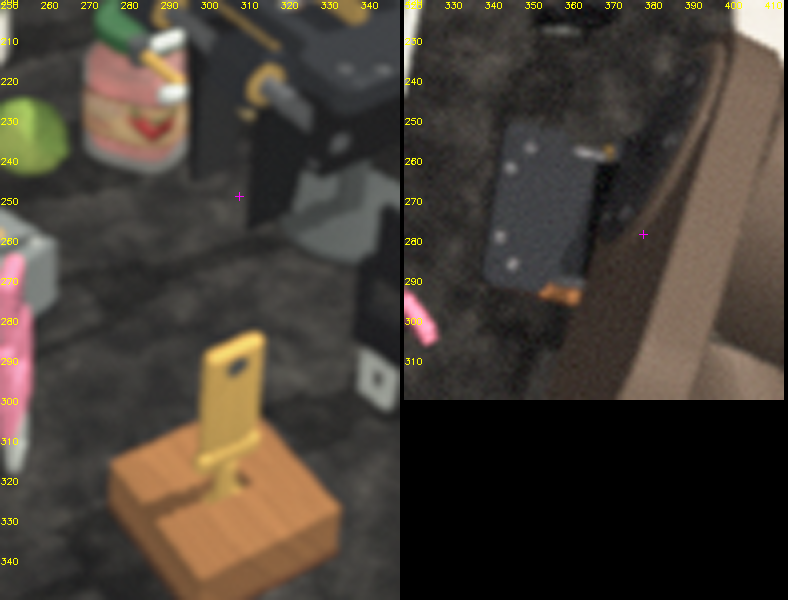

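Holder unmoved (key bow at scene 308,290), and the TCP lies over it. Descending and gripping.

Call:
drive_tool(
  targets=[
    {"jaw": 0.35, "travel": [0, 0, 0.04], "twist": 0},
    {"jaw": 0.35, "travel": [0, 0, 0.07], "twist": 0},
    {"jaw": 0.35, "travel": [0, 0, 0.095], "twist": 0},
    {"jaw": 0.35, "travel": [0, 0, 0.114], "twist": 0},
    {"jaw": 0.35, "travel": [0, 0, 0.114], "twist": 0},
    {"jaw": 0.35, "travel": [0, 0, 0.114], "twist": 0},
  ],
)

```text
t: 3.7
eef_pos: [475.1, -182.8, 100.6]
tcp_rot: [-3.141, 0.001, -0.182]
ft_force: [-0.3, 0.6, 0.2]
opening: 0.351
grip_force: 0.0
```

Call:
drive_tool(
  targets=[
    {"jaw": 0.1, "travel": [0, 0, 0], "twist": 0},
    {"jaw": 0.1, "travel": [0, 0, 0], "twist": 0},
    {"jaw": 0.1, "travel": [0, 0, 0], "twist": 0},
    {"jaw": 0.1, "travel": [0, 0, 0], "twist": 0},
    {"jaw": 0.1, "travel": [0, 0, 0], "twist": 0},
  ],
)

```text
t: 4.12
eef_pos: [475.4, -183.9, 101.2]
tcp_rot: [3.141, -0.001, -0.183]
ft_force: [0.3, 0.4, -0.7]
opening: 0.107
grip_force: 0.0
```

Call:
drive_tool(
  targets=[
    {"jaw": 0, "travel": [0, 0, 0], "twist": 0},
    {"jaw": 0, "travel": [0, 0, 0], "twist": 0},
    {"jaw": 0, "travel": [0, 0, 0], "twist": 0},
    {"jaw": 0, "travel": [0, 0, 0], "twist": 0},
    {"jaw": 0, "travel": [0, 0, 0], "twist": 0},
    {"jaw": 0, "travel": [0, 0, 0], "twist": 0},
  ],
)

```text
t: 4.62
eef_pos: [475.4, -183.9, 101.0]
tcp_rot: [3.142, -0.001, -0.183]
ft_force: [-0.1, 0.9, 5.2]
opening: 0.083
grip_force: 30.0
```

Call:
drive_tool(
  targets=[
    {"jaw": 0, "travel": [0, 0, -0.02], "twist": 0},
    {"jaw": 0, "travel": [0, 0, -0.05], "twist": 0},
    {"jaw": 0, "travel": [0, 0, -0.08], "twist": 0},
    {"jaw": 0, "travel": [0, 0, -0.08], "twist": 0},
    {"jaw": 0, "travel": [0, 0, -0.08], "twist": 0},
  ],
)

```text
t: 5.03
eef_pos: [475.6, -184.0, 181.6]
tcp_rot: [3.141, -0.003, -0.183]
ft_force: [0.4, -0.8, -1.2]
opening: 0.084
grip_force: 30.0
```

```bash
python3 p.py 475 -184 180.7 -10.5  475 -184 235 -10.5  484 32.4 235 16.3  484 32.4 155 16.3; python3 -c "
from h import *
from m import onz
print(onz('top',A([321,297]),125),tri(A([321,297]),A([253,264])))"|tail -1
```

```text
[0.0, -0.0, -0.0543] -0.0
[-0.0306, -0.2144, -0.0] -0.4677
[0.0, 0.0, 0.08] -0.0
[434.88  -75.058] (array([436.87 , -75.473, 134.883]), array([ 0.6, -0.7, -0.8,  0.1]))
```

Call:
drive_tool(
  targets=[
    {"jaw": 0, "travel": [0, 0, -0.0343], "twist": 0},
    {"jaw": 0, "travel": [0, 0, -0.0543], "twist": 0},
    {"jaw": 0, "travel": [0, 0, -0.0543], "twist": 0},
  ],
)

```text
t: 5.28
eef_pos: [476.1, -184.3, 237.0]
tcp_rot: [3.141, -0.003, -0.183]
ft_force: [-0.2, 0.2, -0.7]
opening: 0.081
grip_force: 30.0
```

Call:
drive_tool(
  targets=[
    {"jaw": 0, "travel": [-0.0043, -0.0306, 0], "twist": -0.07},
    {"jaw": 0, "travel": [-0.0087, -0.0612, 0], "twist": -0.14},
    {"jaw": 0, "travel": [-0.013, -0.0919, 0], "twist": -0.21},
    {"jaw": 0, "travel": [-0.0175, -0.1225, 0], "twist": -0.28},
    {"jaw": 0, "travel": [-0.022, -0.1531, 0], "twist": -0.35},
    {"jaw": 0, "travel": [-0.0263, -0.1838, 0], "twist": -0.42},
    {"jaw": 0, "travel": [-0.0306, -0.2144, 0], "twist": -0.4677},
    {"jaw": 0, "travel": [-0.0306, -0.2144, 0], "twist": -0.4677},
  ],
)

```text
t: 5.95
eef_pos: [483.3, 36.4, 233.0]
tcp_rot: [-3.14, 0.002, 0.291]
ft_force: [0.1, 0.4, -0.2]
opening: 0.082
grip_force: 30.0
```

Call:
drive_tool(
  targets=[
    {"jaw": 0, "travel": [0, 0, 0.03], "twist": 0},
    {"jaw": 0, "travel": [0, 0, 0.06], "twist": 0},
    {"jaw": 0, "travel": [0, 0, 0.08], "twist": 0},
    {"jaw": 0, "travel": [0, 0, 0.08], "twist": 0},
    {"jaw": 0, "travel": [0, 0, 0.08], "twist": 0},
    {"jaw": 0, "travel": [0, 0, 0.08], "twist": 0},
    {"jaw": 0, "travel": [0, 0, 0.08], "twist": 0},
    {"jaw": 0, "travel": [0, 0, 0.08], "twist": 0},
  ],
)

```text
t: 6.62
eef_pos: [484.6, 32.4, 155.9]
tcp_rot: [3.141, -0.002, 0.285]
ft_force: [-0.2, -0.2, -0.3]
opening: 0.083
grip_force: 30.0
```

```bash
python3 snap.py f scene 190 190 100 100 6
```

```text
6.6167 [484.6  32.4 155.9] [ 3.141e+00 -2.000e-03  2.850e-01] [-0.2 -0.2 -0.3] 0.083 30.0
scene tcp px [235.4 221.2]
```

View pics/f.png

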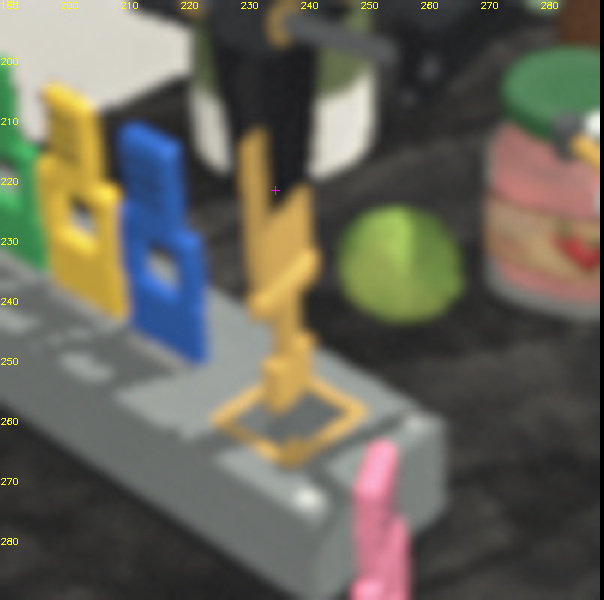

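```bash
python3 - <<'E'
from h import *
o=A([484.6,32.4,60.9]);y=.285;Rz=Ro.from_euler('z',y).as_matrix()
def L(*p):
    q=proj("scene",o+Rz@A(p))[0];print(p,((q-190+.5)*6).round(0))
for z in(0,22):
  for x in(-11,11):
    for w in(-4,4): L(x,w,z)
for x in(-15,15): L(x,-4,46);L(x,4,46)
E
```

```text
(-11, -4, 0) [281. 417.]
(-11, 4, 0) [264. 410.]
(11, -4, 0) [315. 384.]
(11, 4, 0) [297. 377.]
(-11, -4, 22) [278. 372.]
(-11, 4, 22) [260. 365.]
(11, -4, 22) [312. 339.]
(11, 4, 22) [294. 332.]
(-15, -4, 46) [268. 326.]
(-15, 4, 46) [250. 319.]
(15, -4, 46) [315. 282.]
(15, 4, 46) [297. 275.]
```

Key hangs straight above the lock frame (bit bottom at scene 237,258), as predicted. Lowering in steps with force checks.

Call:
drive_tool(
  targets=[
    {"jaw": 0, "travel": [0, 0, 0.015], "twist": 0},
    {"jaw": 0, "travel": [0, 0, 0.026], "twist": 0},
    {"jaw": 0, "travel": [0, 0, 0.026], "twist": 0},
    {"jaw": 0, "travel": [0, 0, 0.026], "twist": 0},
  ],
)

```text
t: 7.0
eef_pos: [484.2, 32.5, 129.3]
tcp_rot: [-3.141, 0.0, 0.285]
ft_force: [0.1, 0.1, -0.9]
opening: 0.085
grip_force: 30.0
```

Call:
drive_tool(
  targets=[
    {"jaw": 0, "travel": [0, 0, 0.004], "twist": 0},
    {"jaw": 0, "travel": [0, 0, 0.007], "twist": 0},
    {"jaw": 0, "travel": [0, 0, 0.01], "twist": 0},
    {"jaw": 0, "travel": [0, 0, 0.012], "twist": 0},
    {"jaw": 0, "travel": [0, 0, 0.014], "twist": 0},
    {"jaw": 0, "travel": [0, 0, 0.014], "twist": 0},
  ],
)

```text
t: 7.5
eef_pos: [484.0, 32.6, 114.6]
tcp_rot: [-3.141, 0.0, 0.285]
ft_force: [0.5, 0.1, -0.0]
opening: 0.084
grip_force: 30.0
```

Call:
drive_tool(
  targets=[
    {"jaw": 0, "travel": [0, 0, 0.004], "twist": 0},
    {"jaw": 0, "travel": [0, 0, 0.008], "twist": 0},
    {"jaw": 0, "travel": [0, 0, 0.011], "twist": 0},
    {"jaw": 0, "travel": [0, 0, 0.0135], "twist": 0},
    {"jaw": 0, "travel": [0, 0, 0.0135], "twist": 0},
    {"jaw": 0, "travel": [0, 0, 0.0135], "twist": 0},
  ],
)

```text
t: 8.0
eef_pos: [484.1, 32.6, 101.2]
tcp_rot: [-3.141, 0.0, 0.285]
ft_force: [0.3, -0.3, -0.2]
opening: 0.083
grip_force: 30.0
```

Call:
drive_tool(
  targets=[
    {"jaw": 0, "travel": [0, 0, 0.001], "twist": 0},
    {"jaw": 0, "travel": [0, 0, 0.001], "twist": -0.05},
    {"jaw": 0, "travel": [0, 0, 0.001], "twist": -0.13},
    {"jaw": 0, "travel": [0, 0, 0.001], "twist": -0.23},
    {"jaw": 0, "travel": [0, 0, 0.001], "twist": -0.33},
    {"jaw": 0, "travel": [0, 0, 0.001], "twist": -0.43},
    {"jaw": 0, "travel": [0, 0, 0.001], "twist": -0.53},
    {"jaw": 0, "travel": [0, 0, 0.001], "twist": -0.6},
  ],
)

```text
t: 8.67
eef_pos: [484.5, 32.6, 101.0]
tcp_rot: [3.141, -0.001, 0.89]
ft_force: [-0.0, 0.2, 7.5]
opening: 0.085
grip_force: 30.0
```

```bash
python3 -c "
from cell import *
print(state()['moment'],state()['ft_force'])"
```

```text
[-0.01131413  0.34587994 -0.02818625] [-0.02537248  0.20394276  7.52692213]
```

Call:
drive_tool(
  targets=[
    {"jaw": 0, "travel": [0, 0, 0], "twist": -0.1},
    {"jaw": 0, "travel": [0, 0, 0], "twist": -0.2},
    {"jaw": 0, "travel": [0, 0, 0], "twist": -0.3},
    {"jaw": 0, "travel": [0, 0, 0], "twist": -0.4},
    {"jaw": 0, "travel": [0, 0, 0], "twist": -0.5},
    {"jaw": 0, "travel": [0, 0, 0], "twist": -0.6},
    {"jaw": 0, "travel": [0, 0, 0], "twist": -0.65},
    {"jaw": 0, "travel": [0, 0, 0], "twist": -0.65},
  ],
)

```text
t: 9.33
eef_pos: [484.7, 32.5, 101.0]
tcp_rot: [3.14, -0.0, 1.538]
ft_force: [-0.2, -0.2, 6.8]
opening: 0.088
grip_force: 30.0
```

```bash
python3 -c "
from cell import *
print(state()['moment'],state()['ft_force'])"
```

```text
[-0.11443065  0.14303921 -0.00861242] [-0.21454294 -0.24528858  6.80036397]
```

Call:
drive_tool(
  targets=[
    {"jaw": 0, "travel": [0, 0, 0], "twist": -0.06},
    {"jaw": 0, "travel": [0, 0, 0], "twist": -0.12},
    {"jaw": 0, "travel": [0, 0, 0], "twist": -0.16},
    {"jaw": 0, "travel": [0, 0, 0], "twist": -0.16},
    {"jaw": 0, "travel": [0, 0, 0], "twist": -0.16},
  ],
)

```text
t: 9.75
eef_pos: [484.8, 32.5, 101.0]
tcp_rot: [3.14, 0.0, 1.695]
ft_force: [-0.2, -0.6, 6.9]
opening: 0.083
grip_force: 30.0
```

```bash
python3 -c "
from cell import *
print(state()['moment'],state()['ft_force'])"
```

```text
[-0.08303395  0.04681772  0.04773214] [-0.20874896 -0.58084134  6.87271711]
```

Call:
drive_tool(
  targets=[
    {"jaw": 0, "travel": [0, 0, 0], "twist": -0.05},
    {"jaw": 0, "travel": [0, 0, 0], "twist": -0.08},
    {"jaw": 0, "travel": [0, 0, 0], "twist": -0.08},
    {"jaw": 0, "travel": [0, 0, 0], "twist": -0.08},
  ],
)

```text
t: 10.08
eef_pos: [484.8, 32.5, 101.0]
tcp_rot: [3.14, 0.0, 1.775]
ft_force: [0.2, -0.5, 6.1]
opening: 0.087
grip_force: 30.0
```

```bash
python3 -c "
from cell import *
print(state()['moment'],state()['ft_force'])"
```

```text
[-0.11259692 -0.0340068  -0.15262581] [ 0.16333653 -0.4824321   6.1282432 ]
```

Call:
drive_tool(
  targets=[
    {"jaw": 0, "travel": [0, 0, 0], "twist": 0.07},
    {"jaw": 0, "travel": [0, 0, 0], "twist": 0.07},
    {"jaw": 0.35, "travel": [0, 0, 0], "twist": 0.07},
    {"jaw": 0.35, "travel": [0, 0, 0], "twist": 0.07},
    {"jaw": 0.35, "travel": [0, 0, 0], "twist": 0.07},
    {"jaw": 0.35, "travel": [0, 0, 0], "twist": 0.07},
    {"jaw": 0.35, "travel": [0, 0, 0], "twist": 0.07},
  ],
)

```text
t: 10.67
eef_pos: [484.1, 32.6, 100.3]
tcp_rot: [-3.141, -0.0, 1.705]
ft_force: [1.1, -0.4, -0.1]
opening: 0.334
grip_force: 0.0
```

Call:
drive_tool(
  targets=[
    {"jaw": 0.35, "travel": [0, 0, -0.03], "twist": 0},
    {"jaw": 0.35, "travel": [0, 0, -0.065], "twist": 0},
    {"jaw": 0.35, "travel": [0, 0, -0.08], "twist": 0},
    {"jaw": 0.35, "travel": [0, 0, -0.08], "twist": 0},
  ],
)

```text
t: 11.0
eef_pos: [485.4, 32.5, 183.5]
tcp_rot: [3.136, 0.001, 1.705]
ft_force: [0.5, -0.1, -0.2]
opening: 0.351
grip_force: 0.0
```

```bash
cat > hk.py <<'E'
from m import *
im=cv2.imread("pics/top0.png")
z=165;yw=np.radians(-11);ctr=A([620,-60.])
r=rect(im,ctr,yw,z,100,4)
g=r.min(2)
# per row: white blobs centroid, separate
pts={0:[],1:[]}
for row in range(40,760,4):
    on=np.where(g[row]>150)[0]
    if len(on)==0: continue
    for s in np.split(on,np.where(np.diff(on)>3)[0]+1):
        if 20<len(s)<60:
            lx=-(row-400)/4;ly=-(s.mean()-400)/4
            k=0 if ly<10-0 else 1
            if abs(ly-(-20))<15:pts[0].append((lx,ly,len(s)))
            elif abs(ly-24)<15:pts[1].append((lx,ly,len(s)))
for k in pts:
    P=A(pts[k]);
    f=np.polyfit(P[:,0],P[:,1],1);print(k,len(P),P[:,0].min(),P[:,0].max(),"width",P[:,2].mean()/4,"slopedeg",np.degrees(np.arctan(f[0])),"res",np.std(P[:,1]-np.polyval(f,P[:,0])))
    for lx in(P[:,0].min(),P[:,0].max()):
        ly=np.polyval(f,lx);c_,s_=np.cos(yw),np.sin(yw);print("  world",ctr[0]+c_*lx-s_*ly,ctr[1]+s_*lx+c_*ly)
cv2.imwrite("pics/g.png",r)
E
python3 hk.py | tail -6
```

```text
0 148 -70.0 77.0 width 8.35472972972973 slopedeg -0.5887395073973583 res 0.2386982837926574
  world 547.4889726252514 -66.1778825911464
  world 691.4999433498809 -95.70959523864494
1 126 -47.0 78.0 width 8.412698412698413 slopedeg -0.8444446981503443 res 0.22020082196800614
  world 578.4566777786156 -27.40224115488293
  world 700.8085242656173 -53.06194096977667
```

View pics/g.png

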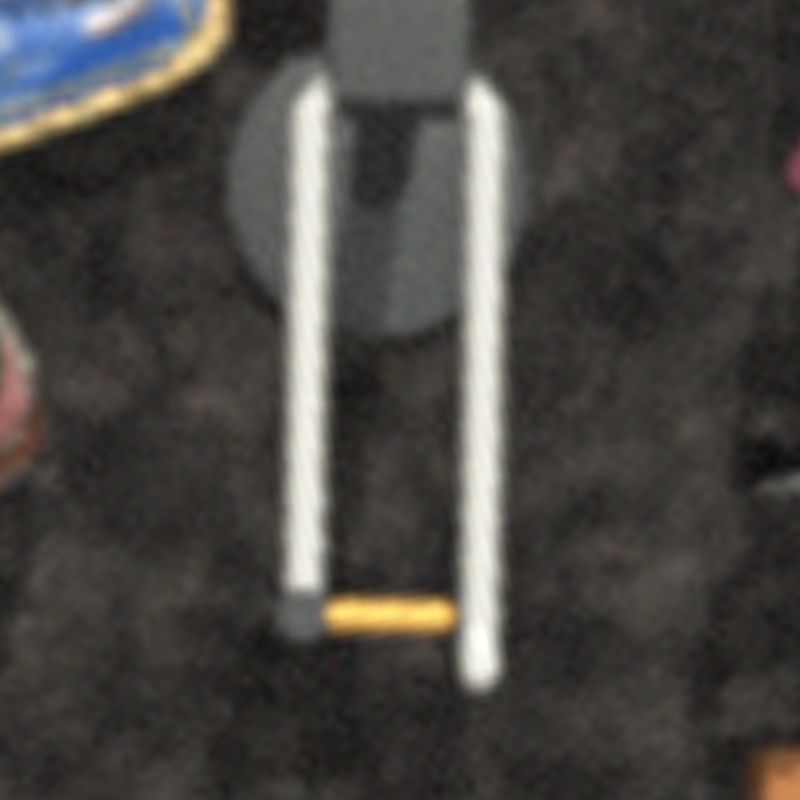

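```bash
python3 p.py 484 32.4 180.5 97.66  477.1 98.2 180.5 95.95  477.1 98.2 114.5 95.95
```

```text
[0.0661, 0.0019, -0.0] 0.0298
[0.0, 0.0, 0.066] -0.0
```

Call:
drive_tool(
  targets=[
    {"jaw": 0.3, "travel": [0.035, 0.001, 0], "twist": 0.0298},
    {"jaw": 0.3, "travel": [0.0661, 0.0019, 0], "twist": 0.0298},
    {"jaw": 0.3, "travel": [0.0661, 0.0019, 0], "twist": 0.0298},
    {"jaw": 0.3, "travel": [0.0661, 0.0019, 0], "twist": 0.0298},
    {"jaw": 0.3, "travel": [0.0661, 0.0019, 0], "twist": 0.0298},
    {"jaw": 0.3, "travel": [0.0661, 0.0019, 0], "twist": 0.0298},
  ],
)

```text
t: 11.5
eef_pos: [477.2, 97.7, 180.0]
tcp_rot: [-3.141, -0.0, 1.674]
ft_force: [-0.4, -0.3, -0.9]
opening: 0.296
grip_force: 0.0
```

```bash
python3 snap.py k scene 150 170 130 100 6
```

```text
11.5 [477.2  97.7 180. ] [-3.141 -0.     1.674] [-0.4 -0.3 -0.9] 0.296 0.0
scene tcp px [213.  200.9]
```

View pics/k.png

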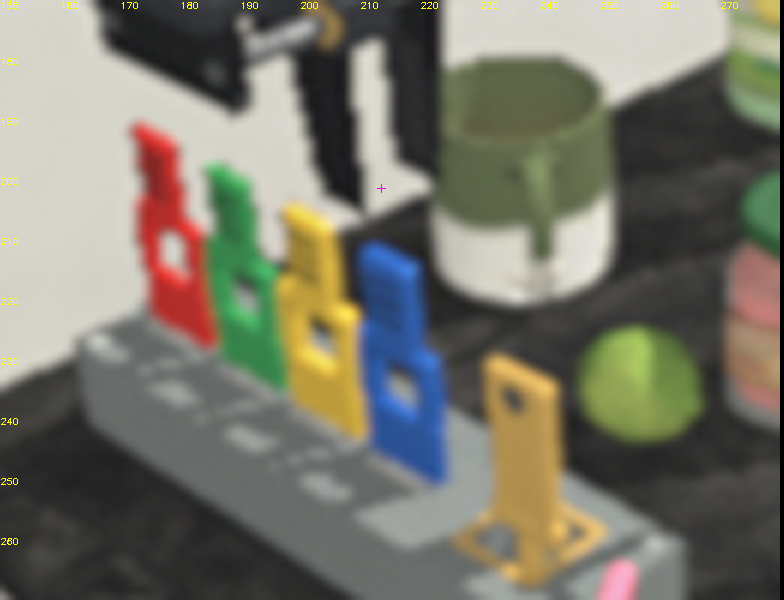

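Brass key stands home and turned, bow at scene (237,238). The blue key's tab, top at (216,211), lies right below the TCP. Descending and gripping it.

Call:
drive_tool(
  targets=[
    {"jaw": 0.3, "travel": [0, 0, 0.03], "twist": 0},
    {"jaw": 0.3, "travel": [0, 0, 0.055], "twist": 0},
    {"jaw": 0.3, "travel": [0, 0, 0.066], "twist": 0},
    {"jaw": 0.3, "travel": [0, 0, 0.066], "twist": 0},
    {"jaw": 0.3, "travel": [0, 0, 0.066], "twist": 0},
    {"jaw": 0.3, "travel": [0, 0, 0.066], "twist": 0},
  ],
)

```text
t: 12.05
eef_pos: [477.7, 98.0, 115.1]
tcp_rot: [3.141, -0.0, 1.674]
ft_force: [0.2, 0.7, -0.5]
opening: 0.302
grip_force: 0.0
```

Call:
drive_tool(
  targets=[
    {"jaw": 0.1, "travel": [0, 0, 0], "twist": 0},
    {"jaw": 0.1, "travel": [0, 0, 0], "twist": 0},
    {"jaw": 0.1, "travel": [0, 0, 0], "twist": 0},
    {"jaw": 0, "travel": [0, 0, 0], "twist": 0},
    {"jaw": 0, "travel": [0, 0, 0], "twist": 0},
    {"jaw": 0, "travel": [0, 0, 0], "twist": 0},
    {"jaw": 0, "travel": [0, 0, 0], "twist": 0},
  ],
)

```text
t: 12.63
eef_pos: [477.4, 98.4, 114.8]
tcp_rot: [3.141, -0.0, 1.675]
ft_force: [-0.4, -0.4, 5.3]
opening: 0.084
grip_force: 30.0
```

Call:
drive_tool(
  targets=[
    {"jaw": 0, "travel": [0, 0, -0.005], "twist": 0},
    {"jaw": 0, "travel": [0, 0, -0.01], "twist": 0},
    {"jaw": 0, "travel": [0, 0, -0.015], "twist": 0},
    {"jaw": 0, "travel": [0, 0, -0.015], "twist": 0},
  ],
)

```text
t: 12.97
eef_pos: [477.6, 98.4, 130.4]
tcp_rot: [3.14, -0.0, 1.675]
ft_force: [0.4, -0.3, -2.0]
opening: 0.083
grip_force: 30.0
```

```bash
python3 p.py 477.1 98.2 99.5 95.95  477.1 98.2 260 95.95; echo; python3 - <<'E'
import subprocess,numpy as np
G=np.array([563.6,-69.6]);u=np.array([np.cos(np.radians(-11.65)),np.sin(np.radians(-11.65))])
P=lambda h:G+(h+125)*u
for h in(-170,-110,-80,-22,-44,-68):print(h,P(h).round(1))
E
python3 p.py 477.1 98.2 260 95.95 519.5 -60.5 260 78.35 519.5 -60.5 189.5 78.35; echo;  python3 p.py 484 32 260 78.35 484.98 31.798 260 78.35
```

```text
[0.0, 0.0, -0.1605] -0.0

-170 [519.5 -60.5]
-110 [578.3 -72.6]
-80 [607.7 -78.7]
-22 [664.5 -90.4]
-44 [642.9 -86. ]
-68 [619.4 -81.1]
[-0.1622, 0.0257, -0.0] 0.3072
[0.0, 0.0, 0.0705] -0.0

[0.0, 0.001, -0.0] -0.0
```

Call:
drive_tool(
  targets=[
    {"jaw": 0, "travel": [0, 0, -0.035], "twist": 0},
    {"jaw": 0, "travel": [0, 0, -0.07], "twist": 0},
    {"jaw": 0, "travel": [0, 0, -0.105], "twist": 0},
    {"jaw": 0, "travel": [0, 0, -0.1305], "twist": 0},
    {"jaw": 0, "travel": [0, 0, -0.1305], "twist": 0},
  ],
)

```text
t: 13.38
eef_pos: [478.7, 98.5, 264.8]
tcp_rot: [3.134, 0.0, 1.675]
ft_force: [0.8, 0.2, -0.7]
opening: 0.082
grip_force: 30.0
```

Call:
drive_tool(
  targets=[
    {"jaw": 0, "travel": [-0.032, 0.005, 0], "twist": 0.06},
    {"jaw": 0, "travel": [-0.065, 0.01, 0], "twist": 0.12},
    {"jaw": 0, "travel": [-0.097, 0.0154, 0], "twist": 0.18},
    {"jaw": 0, "travel": [-0.13, 0.0206, 0], "twist": 0.25},
    {"jaw": 0, "travel": [-0.1622, 0.0257, 0], "twist": 0.3072},
    {"jaw": 0, "travel": [-0.1622, 0.0257, 0], "twist": 0.3072},
    {"jaw": 0, "travel": [-0.1622, 0.0257, 0], "twist": 0.3072},
  ],
)

```text
t: 13.97
eef_pos: [519.5, -61.6, 259.0]
tcp_rot: [-3.14, -0.0, 1.365]
ft_force: [-0.2, 0.9, -1.1]
opening: 0.085
grip_force: 30.0
```

Call:
drive_tool(
  targets=[
    {"jaw": 0, "travel": [0, 0, 0.03], "twist": 0},
    {"jaw": 0, "travel": [0, 0, 0.06], "twist": 0},
    {"jaw": 0, "travel": [0, 0, 0.0705], "twist": 0},
    {"jaw": 0, "travel": [0, 0, 0.0705], "twist": 0},
    {"jaw": 0, "travel": [0, 0, 0.0705], "twist": 0},
    {"jaw": 0, "travel": [0, 0, 0.0705], "twist": 0},
    {"jaw": 0, "travel": [0, 0, 0.0705], "twist": 0},
  ],
)

```text
t: 14.55
eef_pos: [520.0, -60.0, 190.5]
tcp_rot: [3.14, -0.0, 1.369]
ft_force: [0.8, 1.0, -0.9]
opening: 0.079
grip_force: 30.0
```

```bash
python3 snap.py l scene 240 150 110 100 7; python3 - <<'E'
from h import *
from cell import state
s=state();e=s["eef_pos"];y=s["tcp_rot"][2]-np.pi/2
Rz=Ro.from_euler('z',y).as_matrix()
for z in(-24-12,-24+12,-24-40):
  for w in(-12,12):
    q=proj("scene",e+Rz@A([-4,w,z]))[0];print(z,w,((q-[240,150]+.5)*7).round())
E
```

```text
14.55 [520.  -60.  190.5] [ 3.14  -0.     1.369] [ 0.8  1.  -0.9] 0.079 30.0
scene tcp px [278.1 219.3]
-36 -12 [280. 617.]
-36 12 [236. 575.]
-12 -12 [281. 550.]
-12 12 [236. 507.]
-64 -12 [279. 694.]
-64 12 [236. 650.]
```

View pics/l.png

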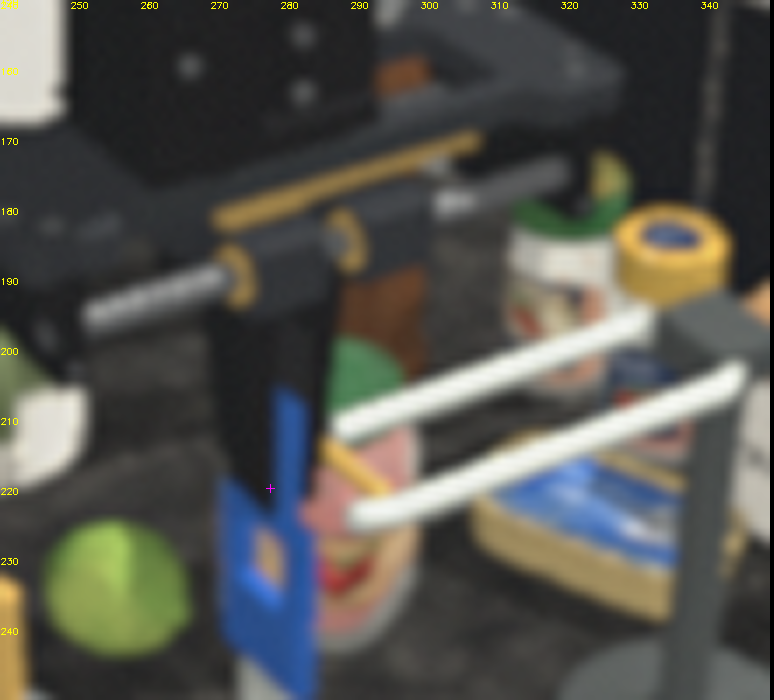

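Blue key hangs square in the grip, its eye at scene (278,229) in line with the bar (nose at 291,223). Pushing in.

Call:
drive_tool(
  targets=[
    {"jaw": 0, "travel": [0, 0.012, 0], "twist": 0},
    {"jaw": 0, "travel": [0, 0.024, 0], "twist": 0},
    {"jaw": 0, "travel": [0, 0.034, 0], "twist": 0},
    {"jaw": 0, "travel": [0, 0.044, 0], "twist": 0},
    {"jaw": 0, "travel": [0, 0.052, 0], "twist": 0},
    {"jaw": 0, "travel": [0, 0.06, 0], "twist": 0},
    {"jaw": 0, "travel": [0, 0.068, 0], "twist": 0},
    {"jaw": 0, "travel": [0, 0.076, 0], "twist": 0},
  ],
)

```text
t: 15.27
eef_pos: [594.8, -76.0, 189.4]
tcp_rot: [3.141, 0.0, 1.368]
ft_force: [-1.1, -1.9, -1.0]
opening: 0.082
grip_force: 30.0
```

Call:
drive_tool(
  targets=[
    {"jaw": 0, "travel": [0, 0.01, 0], "twist": 0},
    {"jaw": 0, "travel": [0, 0.02, 0], "twist": 0},
    {"jaw": 0, "travel": [0, 0.034, 0], "twist": 0},
    {"jaw": 0, "travel": [0, 0.048, 0], "twist": 0},
    {"jaw": 0, "travel": [0, 0.06, 0], "twist": 0},
    {"jaw": 0, "travel": [0, 0.072, 0], "twist": 0},
    {"jaw": 0, "travel": [0, 0.072, 0], "twist": 0},
    {"jaw": 0, "travel": [0, 0.072, 0], "twist": 0},
  ],
)

```text
t: 15.93
eef_pos: [664.9, -90.2, 189.0]
tcp_rot: [3.141, -0.0, 1.368]
ft_force: [-0.3, -0.5, -1.1]
opening: 0.081
grip_force: 30.0
```

Call:
drive_tool(
  targets=[
    {"jaw": 0, "travel": [0, 0, 0.003], "twist": 0},
    {"jaw": 0, "travel": [0, 0, 0.006], "twist": 0},
    {"jaw": 0, "travel": [0, 0, 0.006], "twist": 0},
    {"jaw": 0, "travel": [0, 0, 0.006], "twist": 0},
  ],
)

```text
t: 16.27
eef_pos: [664.2, -90.0, 183.3]
tcp_rot: [-3.141, -0.0, 1.368]
ft_force: [1.6, -0.4, 0.2]
opening: 0.08
grip_force: 30.0
```

```bash
python3 snap.py n scene 240 150 110 100 7
```

```text
16.2667 [664.2 -90.  183.3] [-3.141 -0.     1.368] [ 1.6 -0.4  0.2] 0.08 30.0
scene tcp px [335.8 201.3]
```

View pics/n.png

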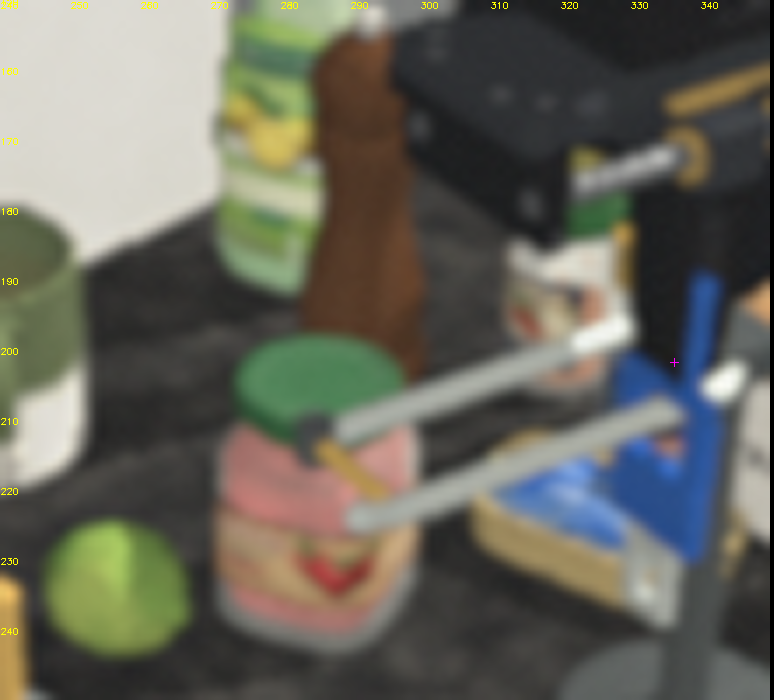

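Blue hangs on the bar with the gate shut behind it (gate at scene 289,218). Releasing, then fetching yellow.

```bash
python3 p.py 664.5 -90.4 265.5 78.35  472.3 144 265.5 95.95; echo Y; python3 p.py 472.3 144 260.5 95.95 519.5 -60.5 260.5 78.35
```

```text
[0.1908, -0.2356, -0.0] -0.3072
Y
[-0.2083, 0.0257, -0.0] 0.3072
```

Call:
drive_tool(
  targets=[
    {"jaw": 0.2, "travel": [0, 0, 0], "twist": 0},
    {"jaw": 0.2, "travel": [0, 0, 0], "twist": 0},
    {"jaw": 0.2, "travel": [0, 0, 0], "twist": 0},
    {"jaw": 0.2, "travel": [0, 0, 0], "twist": 0},
    {"jaw": 0.2, "travel": [0, 0, 0], "twist": 0},
  ],
)

```text
t: 16.73
eef_pos: [664.6, -90.2, 183.5]
tcp_rot: [3.141, -0.0, 1.368]
ft_force: [-0.2, -0.4, 0.5]
opening: 0.199
grip_force: 0.0
```

Call:
drive_tool(
  targets=[
    {"jaw": 0.2, "travel": [0, 0, -0.015], "twist": 0},
    {"jaw": 0.2, "travel": [0, 0, -0.032], "twist": 0},
    {"jaw": 0.2, "travel": [0, 0, -0.052], "twist": 0},
    {"jaw": 0.2, "travel": [0, 0, -0.082], "twist": 0},
    {"jaw": 0.2, "travel": [0, 0, -0.082], "twist": 0},
  ],
)

```text
t: 17.15
eef_pos: [666.1, -90.5, 271.1]
tcp_rot: [3.134, 0.0, 1.368]
ft_force: [-0.0, -0.9, 0.9]
opening: 0.201
grip_force: 0.0
```

Call:
drive_tool(
  targets=[
    {"jaw": 0.3, "travel": [0.0239, -0.0295, 0], "twist": -0.04},
    {"jaw": 0.3, "travel": [0.0477, -0.0589, 0], "twist": -0.08},
    {"jaw": 0.3, "travel": [0.0716, -0.0884, 0], "twist": -0.12},
    {"jaw": 0.3, "travel": [0.0954, -0.1178, 0], "twist": -0.16},
    {"jaw": 0.3, "travel": [0.1193, -0.1473, 0], "twist": -0.2},
    {"jaw": 0.3, "travel": [0.1431, -0.1767, 0], "twist": -0.24},
    {"jaw": 0.3, "travel": [0.167, -0.2062, 0], "twist": -0.28},
    {"jaw": 0.3, "travel": [0.1908, -0.2356, 0], "twist": -0.3072},
  ],
)

```text
t: 17.82
eef_pos: [470.9, 145.3, 265.4]
tcp_rot: [3.141, -0.0, 1.677]
ft_force: [1.1, 0.8, 0.3]
opening: 0.301
grip_force: 0.0
```

Call:
drive_tool(
  targets=[
    {"jaw": 0.3, "travel": [0, 0, 0], "twist": 0},
    {"jaw": 0.3, "travel": [0, 0, 0.03], "twist": 0},
    {"jaw": 0.3, "travel": [0, 0, 0.06], "twist": 0},
    {"jaw": 0.3, "travel": [0, 0, 0.085], "twist": 0},
    {"jaw": 0.3, "travel": [0, 0, 0.085], "twist": 0},
    {"jaw": 0.3, "travel": [0, 0, 0.085], "twist": 0},
  ],
)

```text
t: 18.32
eef_pos: [472.2, 144.1, 180.2]
tcp_rot: [-3.14, 0.0, 1.675]
ft_force: [-0.2, 0.0, 0.5]
opening: 0.302
grip_force: 0.0
```

Call:
drive_tool(
  targets=[
    {"jaw": 0.3, "travel": [0, 0, 0.03], "twist": 0},
    {"jaw": 0.3, "travel": [0, 0, 0.055], "twist": 0},
    {"jaw": 0.3, "travel": [0, 0, 0.066], "twist": 0},
    {"jaw": 0.3, "travel": [0, 0, 0.066], "twist": 0},
    {"jaw": 0.3, "travel": [0, 0, 0.066], "twist": 0},
    {"jaw": 0.1, "travel": [0, 0, 0.066], "twist": 0},
    {"jaw": 0.1, "travel": [0, 0, 0.066], "twist": 0},
    {"jaw": 0.1, "travel": [0, 0, 0.066], "twist": 0},
  ],
)

```text
t: 18.98
eef_pos: [472.8, 144.3, 115.6]
tcp_rot: [3.14, -0.0, 1.675]
ft_force: [0.7, -0.1, 0.9]
opening: 0.148
grip_force: 0.0
```

Call:
drive_tool(
  targets=[
    {"jaw": 0, "travel": [0, 0, 0], "twist": 0},
    {"jaw": 0, "travel": [0, 0, 0], "twist": 0},
    {"jaw": 0, "travel": [0, 0, 0], "twist": 0},
    {"jaw": 0, "travel": [0, 0, 0], "twist": 0},
    {"jaw": 0, "travel": [0, 0, 0], "twist": 0},
  ],
)

```text
t: 19.4
eef_pos: [472.6, 144.3, 115.2]
tcp_rot: [3.14, -0.0, 1.675]
ft_force: [-0.7, -0.2, 6.4]
opening: 0.083
grip_force: 30.0
```

Call:
drive_tool(
  targets=[
    {"jaw": 0, "travel": [0, 0, -0.005], "twist": 0},
    {"jaw": 0, "travel": [0, 0, -0.01], "twist": 0},
    {"jaw": 0, "travel": [0, 0, -0.015], "twist": 0},
    {"jaw": 0, "travel": [0, 0, -0.015], "twist": 0},
  ],
)

```text
t: 19.73
eef_pos: [472.7, 144.3, 130.5]
tcp_rot: [3.14, -0.0, 1.675]
ft_force: [-0.3, 0.1, -1.0]
opening: 0.082
grip_force: 30.0
```

Call:
drive_tool(
  targets=[
    {"jaw": 0, "travel": [0, 0, -0.035], "twist": 0},
    {"jaw": 0, "travel": [0, 0, -0.07], "twist": 0},
    {"jaw": 0, "travel": [0, 0, -0.105], "twist": 0},
    {"jaw": 0, "travel": [0, 0, -0.131], "twist": 0},
    {"jaw": 0, "travel": [0, 0, -0.131], "twist": 0},
  ],
)

```text
t: 20.15
eef_pos: [473.8, 144.6, 265.4]
tcp_rot: [3.134, -0.001, 1.675]
ft_force: [0.2, 0.4, -0.4]
opening: 0.083
grip_force: 30.0
```

Call:
drive_tool(
  targets=[
    {"jaw": 0, "travel": [-0.035, 0.0043, 0], "twist": 0.05},
    {"jaw": 0, "travel": [-0.07, 0.0086, 0], "twist": 0.1},
    {"jaw": 0, "travel": [-0.105, 0.013, 0], "twist": 0.15},
    {"jaw": 0, "travel": [-0.14, 0.0173, 0], "twist": 0.2},
    {"jaw": 0, "travel": [-0.175, 0.0216, 0], "twist": 0.26},
    {"jaw": 0, "travel": [-0.2083, 0.0257, 0], "twist": 0.3072},
    {"jaw": 0, "travel": [-0.2083, 0.0257, 0], "twist": 0.3072},
    {"jaw": 0, "travel": [-0.2083, 0.0257, 0], "twist": 0.3072},
  ],
)

```text
t: 20.82
eef_pos: [519.4, -61.6, 259.5]
tcp_rot: [-3.14, -0.0, 1.365]
ft_force: [-1.2, 0.3, -1.9]
opening: 0.083
grip_force: 30.0
```

Call:
drive_tool(
  targets=[
    {"jaw": 0, "travel": [0, 0, 0.03], "twist": 0},
    {"jaw": 0, "travel": [0, 0, 0.06], "twist": 0},
    {"jaw": 0, "travel": [0, 0, 0.071], "twist": 0},
    {"jaw": 0, "travel": [0, 0, 0.071], "twist": 0},
    {"jaw": 0, "travel": [0, 0, 0.071], "twist": 0},
    {"jaw": 0, "travel": [0, 0, 0.071], "twist": 0},
    {"jaw": 0, "travel": [0, 0, 0.071], "twist": 0},
  ],
)

```text
t: 21.4
eef_pos: [520.0, -60.0, 190.6]
tcp_rot: [3.14, -0.0, 1.369]
ft_force: [-0.3, -0.2, -0.8]
opening: 0.081
grip_force: 30.0
```

```bash
cat > chk.py <<'E'
# colour blobs (hsv) in scene and top: centroid, bbox, area; colours in argv
import sys
from h import *
from cell import *
np.set_printoptions(suppress=True,precision=1)
s=state();print(round(s["t"],2),s["eef_pos"],round(s["tcp_rot"][2],3),"ft",s["ft_force"],round(s["opening"],3),round(s["grip_force"],1))
rng={"red":[(0,170,90),(4,255,255)],"yellow":[(21,170,140),(29,255,255)],"green":[(60,140,50),(75,255,255)],"blue":[(104,150,60),(120,255,255)]}
for cam in("scene","top"):
    f=read_camera(cam)["frame"];cv2.imwrite(f"pics/last_{cam}.png",f[:,:,::-1]);hsv=cv2.cvtColor(f,cv2.COLOR_RGB2HSV)
    for c in sys.argv[1:]:
        m=cv2.inRange(hsv,*map(np.array,rng[c]));n,_,st,ce=cv2.connectedComponentsWithStats(m)
        print(cam,c,[(st[i].tolist(),ce[i].round(1).tolist()) for i in range(1,n) if st[i][4]>25])
E
python3 chk.py red green yellow blue
```

```text
21.4 [520.  -60.  190.6] 1.369 ft [-0.3 -0.2 -0.8] 0.081 30.0
scene red [([173, 192, 12, 35, 163], [178.0, 209.8])]
scene green [([186, 199, 11, 35, 172], [190.8, 217.9])]
scene yellow [([272, 207, 13, 42, 239], [278.7, 231.1])]
scene blue [([327, 188, 16, 42, 317], [335.6, 209.3])]
top red [([170, 283, 20, 5, 58], [178.5, 284.7])]
top green [([192, 281, 21, 3, 36], [201.9, 282.1])]
top yellow []
top blue [([271, 150, 16, 4, 27], [279.7, 151.4]), ([265, 158, 7, 8, 36], [267.4, 160.8]), ([280, 161, 16, 5, 33], [287.5, 163.2]), ([318, 182, 20, 15, 168], [328.1, 188.5])]
```

Call:
drive_tool(
  targets=[
    {"jaw": 0, "travel": [0, 0.012, 0], "twist": 0},
    {"jaw": 0, "travel": [0, 0.024, 0], "twist": 0},
    {"jaw": 0, "travel": [0, 0.034, 0], "twist": 0},
    {"jaw": 0, "travel": [0, 0.044, 0], "twist": 0},
    {"jaw": 0, "travel": [0, 0.052, 0], "twist": 0},
    {"jaw": 0, "travel": [0, 0.06, 0], "twist": 0},
    {"jaw": 0, "travel": [0, 0.068, 0], "twist": 0},
    {"jaw": 0, "travel": [0, 0.076, 0], "twist": 0},
  ],
)

```text
t: 22.17
eef_pos: [594.6, -76.0, 189.4]
tcp_rot: [3.141, 0.0, 1.368]
ft_force: [-1.5, -2.1, 0.0]
opening: 0.083
grip_force: 30.0
```

Call:
drive_tool(
  targets=[
    {"jaw": 0, "travel": [0, 0.01, 0], "twist": 0},
    {"jaw": 0, "travel": [0, 0.02, 0], "twist": 0},
    {"jaw": 0, "travel": [0, 0.03, 0], "twist": 0},
    {"jaw": 0, "travel": [0, 0.04, 0], "twist": 0},
    {"jaw": 0, "travel": [0, 0.048, 0], "twist": 0},
    {"jaw": 0, "travel": [0, 0.048, 0], "twist": 0},
    {"jaw": 0, "travel": [0, 0.048, 0.004], "twist": 0},
    {"jaw": 0, "travel": [0, 0.048, 0.006], "twist": 0},
  ],
)

```text
t: 22.83
eef_pos: [640.6, -85.1, 182.9]
tcp_rot: [-3.141, -0.0, 1.368]
ft_force: [-0.1, -0.8, -0.3]
opening: 0.081
grip_force: 30.0
```

```bash
python3 chk.py yellow blue
```

```text
22.83 [640.6 -85.1 182.9] 1.368 ft [-0.1 -0.8 -0.3] 0.081 30.0
scene yellow [([320, 194, 13, 38, 185], [327.2, 216.0])]
scene blue [([334, 190, 9, 40, 185], [338.0, 209.9])]
top yellow []
top blue [([270, 150, 18, 4, 28], [279.5, 151.4]), ([265, 158, 7, 7, 35], [267.5, 160.7]), ([280, 161, 17, 5, 35], [287.6, 163.1])]
```

Call:
drive_tool(
  targets=[
    {"jaw": 0.15, "travel": [0, 0, 0], "twist": 0},
    {"jaw": 0.15, "travel": [0, 0, 0], "twist": 0},
    {"jaw": 0.15, "travel": [0, 0, 0], "twist": 0},
    {"jaw": 0.15, "travel": [0, 0, 0], "twist": 0},
    {"jaw": 0.15, "travel": [0, 0, 0], "twist": 0},
  ],
)

```text
t: 23.35
eef_pos: [641.0, -85.3, 183.6]
tcp_rot: [3.141, -0.0, 1.368]
ft_force: [-0.6, 0.5, -0.6]
opening: 0.145
grip_force: 0.0
```

Call:
drive_tool(
  targets=[
    {"jaw": 0.15, "travel": [0, 0, -0.015], "twist": 0},
    {"jaw": 0.15, "travel": [0, 0, -0.032], "twist": 0},
    {"jaw": 0.15, "travel": [0, 0, -0.052], "twist": 0},
    {"jaw": 0.15, "travel": [0, 0, -0.082], "twist": 0},
    {"jaw": 0.15, "travel": [0, 0, -0.082], "twist": 0},
  ],
)

```text
t: 23.77
eef_pos: [642.5, -85.6, 270.9]
tcp_rot: [3.134, 0.0, 1.368]
ft_force: [0.7, 0.1, 0.1]
opening: 0.147
grip_force: 0.0
```

```bash
python3 chk.py yellow blue;  python3 p.py 640.9 -85.6 265.5 78.35  467.6 189.9 265.5 95.95; echo Y; python3 p.py 467.6 189.9 260.5 95.95 519.5 -60.5 260.5 78.35
```

```text
23.77 [642.5 -85.6 270.9] 1.368 ft [0.7 0.1 0.1] 0.147 0.0
scene yellow [([320, 191, 13, 41, 220], [326.8, 212.9])]
scene blue [([334, 188, 9, 42, 211], [337.7, 207.9])]
top yellow []
top blue [([264, 157, 8, 8, 36], [267.4, 160.6]), ([281, 161, 16, 5, 34], [287.8, 163.1])]
[0.2348, -0.2254, -0.0] -0.3072
Y
[-0.2544, 0.0257, -0.0] 0.3072
```

Call:
drive_tool(
  targets=[
    {"jaw": 0.3, "travel": [0.0282, -0.0271, 0], "twist": -0.04},
    {"jaw": 0.3, "travel": [0.0564, -0.0541, 0], "twist": -0.08},
    {"jaw": 0.3, "travel": [0.0845, -0.0811, 0], "twist": -0.12},
    {"jaw": 0.3, "travel": [0.1127, -0.1082, 0], "twist": -0.16},
    {"jaw": 0.3, "travel": [0.1409, -0.1352, 0], "twist": -0.2},
    {"jaw": 0.3, "travel": [0.169, -0.1623, 0], "twist": -0.24},
    {"jaw": 0.3, "travel": [0.1972, -0.1893, 0], "twist": -0.28},
    {"jaw": 0.3, "travel": [0.2348, -0.2254, 0], "twist": -0.3072},
  ],
)

```text
t: 24.53
eef_pos: [471.5, 182.3, 264.4]
tcp_rot: [-3.14, 0.0, 1.677]
ft_force: [-0.4, 1.0, -0.2]
opening: 0.3
grip_force: 0.0
```

Call:
drive_tool(
  targets=[
    {"jaw": 0.3, "travel": [0, 0, 0], "twist": 0},
    {"jaw": 0.3, "travel": [0, 0, 0.02], "twist": 0},
    {"jaw": 0.3, "travel": [0, 0, 0.05], "twist": 0},
    {"jaw": 0.3, "travel": [0, 0, 0.085], "twist": 0},
    {"jaw": 0.3, "travel": [0, 0, 0.085], "twist": 0},
    {"jaw": 0.3, "travel": [0, 0, 0.085], "twist": 0},
  ],
)

```text
t: 25.03
eef_pos: [472.4, 180.9, 179.3]
tcp_rot: [-3.137, 0.0, 1.675]
ft_force: [-0.2, -0.1, 0.7]
opening: 0.298
grip_force: 0.0
```

Call:
drive_tool(
  targets=[
    {"jaw": 0.3, "travel": [0, 0, 0.03], "twist": 0},
    {"jaw": 0.3, "travel": [0, 0, 0.055], "twist": 0},
    {"jaw": 0.3, "travel": [0, 0, 0.066], "twist": 0},
    {"jaw": 0.3, "travel": [0, 0, 0.066], "twist": 0},
    {"jaw": 0.3, "travel": [0, 0, 0.066], "twist": 0},
    {"jaw": 0.1, "travel": [0, 0, 0.066], "twist": 0},
    {"jaw": 0.1, "travel": [0, 0, 0.066], "twist": 0},
    {"jaw": 0.1, "travel": [0, 0, 0.066], "twist": 0},
  ],
)

```text
t: 25.7
eef_pos: [473.6, 181.4, 115.6]
tcp_rot: [3.14, -0.0, 1.675]
ft_force: [-0.1, 0.6, 0.9]
opening: 0.147
grip_force: 0.0
```

Call:
drive_tool(
  targets=[
    {"jaw": 0, "travel": [0, 0, 0], "twist": 0},
    {"jaw": 0, "travel": [0, 0, 0], "twist": 0},
    {"jaw": 0, "travel": [0, 0, 0], "twist": 0},
    {"jaw": 0, "travel": [0, 0, 0], "twist": 0},
    {"jaw": 0, "travel": [0, 0, 0], "twist": 0},
  ],
)

```text
t: 26.12
eef_pos: [472.0, 181.2, 115.1]
tcp_rot: [-3.139, 0.0, 1.675]
ft_force: [-5.7, -0.9, 9.3]
opening: 0.083
grip_force: 30.0
```

Call:
drive_tool(
  targets=[
    {"jaw": 0, "travel": [0, 0, -0.005], "twist": 0},
    {"jaw": 0, "travel": [0, 0, -0.01], "twist": 0},
    {"jaw": 0, "travel": [0, 0, -0.015], "twist": 0},
    {"jaw": 0, "travel": [0, 0, -0.015], "twist": 0},
  ],
)

```text
t: 26.45
eef_pos: [472.5, 181.2, 130.2]
tcp_rot: [-3.14, 0.0, 1.675]
ft_force: [-6.1, -0.1, 3.6]
opening: 0.085
grip_force: 30.0
```

Row 8 of the long move was clipped, so the grip is 9 mm off centre. I'll set green down again, open, and correct by (−5.5, +8.8) mm.

```bash
python3 p.py 473.1 181.1 114.5 95.95 467.6 189.9 114.5 95.95
```

```text
[0.0093, -0.0046, -0.0] -0.0
```

Call:
drive_tool(
  targets=[
    {"jaw": 0, "travel": [0, 0, 0.005], "twist": 0},
    {"jaw": 0, "travel": [0, 0, 0.01], "twist": 0},
    {"jaw": 0, "travel": [0, 0, 0.015], "twist": 0},
    {"jaw": 0.3, "travel": [0, 0, 0.015], "twist": 0},
    {"jaw": 0.3, "travel": [0, 0, 0.015], "twist": 0},
    {"jaw": 0.3, "travel": [0, 0, 0.015], "twist": 0},
    {"jaw": 0.3, "travel": [0, 0, 0.015], "twist": 0},
    {"jaw": 0.3, "travel": [0, 0, 0.015], "twist": 0},
  ],
)

```text
t: 27.12
eef_pos: [473.5, 181.4, 114.7]
tcp_rot: [3.141, -0.0, 1.675]
ft_force: [0.8, -0.7, -0.0]
opening: 0.293
grip_force: 0.0
```

Call:
drive_tool(
  targets=[
    {"jaw": 0.3, "travel": [0, -0.0046, 0], "twist": 0},
    {"jaw": 0.3, "travel": [0.0093, -0.0046, 0], "twist": 0},
    {"jaw": 0.3, "travel": [0.0093, -0.0046, 0], "twist": 0},
    {"jaw": 0.3, "travel": [0.0093, -0.0046, 0], "twist": 0},
    {"jaw": 0.3, "travel": [0.0093, -0.0046, 0], "twist": 0},
    {"jaw": 0.3, "travel": [0.0093, -0.0046, 0], "twist": 0},
  ],
)

```text
t: 27.62
eef_pos: [467.6, 190.1, 114.4]
tcp_rot: [3.141, -0.0, 1.675]
ft_force: [-0.1, 0.5, -0.1]
opening: 0.298
grip_force: 0.0
```

```bash
python3 chk.py green yellow blue red
```

```text
27.62 [467.6 190.1 114.4] 1.675 ft [-0.1  0.5 -0.1] 0.298 0.0
scene green [([185, 199, 13, 34, 160], [191.8, 217.1])]
scene yellow [([320, 191, 13, 41, 224], [326.8, 212.9])]
scene blue [([334, 188, 9, 42, 212], [337.7, 207.9])]
scene red [([174, 201, 12, 26, 110], [178.8, 215.7])]
top green []
top yellow [([317, 196, 19, 10, 69], [325.2, 200.0])]
top blue [([264, 157, 8, 9, 37], [267.3, 160.7]), ([280, 161, 16, 5, 34], [287.4, 163.1]), ([318, 182, 20, 12, 153], [327.7, 187.9])]
top red []
```

Green back in its slot. Gripping it centred this time.

Call:
drive_tool(
  targets=[
    {"jaw": 0.1, "travel": [0, 0, 0], "twist": 0},
    {"jaw": 0.1, "travel": [0, 0, 0], "twist": 0},
    {"jaw": 0.1, "travel": [0, 0, 0], "twist": 0},
    {"jaw": 0, "travel": [0, 0, 0], "twist": 0},
    {"jaw": 0, "travel": [0, 0, 0], "twist": 0},
    {"jaw": 0, "travel": [0, 0, 0], "twist": 0},
    {"jaw": 0, "travel": [0, 0, 0], "twist": 0},
  ],
)

```text
t: 28.3
eef_pos: [467.6, 190.1, 114.4]
tcp_rot: [3.142, -0.0, 1.675]
ft_force: [0.1, 0.5, -0.0]
opening: 0.082
grip_force: 30.0
```

Call:
drive_tool(
  targets=[
    {"jaw": 0, "travel": [0, 0, -0.005], "twist": 0},
    {"jaw": 0, "travel": [0, 0, -0.01], "twist": 0},
    {"jaw": 0, "travel": [0, 0, -0.015], "twist": 0},
    {"jaw": 0, "travel": [0, 0, -0.015], "twist": 0},
  ],
)

```text
t: 28.63
eef_pos: [468.0, 190.2, 130.6]
tcp_rot: [3.14, -0.0, 1.675]
ft_force: [0.3, 0.4, 0.4]
opening: 0.082
grip_force: 30.0
```

Call:
drive_tool(
  targets=[
    {"jaw": 0, "travel": [0, 0, -0.035], "twist": 0},
    {"jaw": 0, "travel": [0, 0, -0.07], "twist": 0},
    {"jaw": 0, "travel": [0, 0, -0.105], "twist": 0},
    {"jaw": 0, "travel": [0, 0, -0.131], "twist": 0},
    {"jaw": 0, "travel": [0, 0, -0.131], "twist": 0},
  ],
)

```text
t: 29.05
eef_pos: [469.1, 190.5, 265.6]
tcp_rot: [3.133, -0.001, 1.675]
ft_force: [-0.9, -0.0, -1.0]
opening: 0.084
grip_force: 30.0
```

Call:
drive_tool(
  targets=[
    {"jaw": 0, "travel": [-0.0363, 0.0037, 0], "twist": 0.044},
    {"jaw": 0, "travel": [-0.0727, 0.0073, 0], "twist": 0.088},
    {"jaw": 0, "travel": [-0.109, 0.011, 0], "twist": 0.132},
    {"jaw": 0, "travel": [-0.1454, 0.0147, 0], "twist": 0.176},
    {"jaw": 0, "travel": [-0.1817, 0.0184, 0], "twist": 0.22},
    {"jaw": 0, "travel": [-0.2181, 0.022, 0], "twist": 0.264},
    {"jaw": 0, "travel": [-0.2544, 0.0257, 0], "twist": 0.3072},
    {"jaw": 0, "travel": [-0.2544, 0.0257, 0], "twist": 0.3072},
  ],
)

```text
t: 29.72
eef_pos: [520.4, -65.3, 259.7]
tcp_rot: [3.141, 0.001, 1.361]
ft_force: [-0.6, 0.1, -1.4]
opening: 0.083
grip_force: 30.0
```

Call:
drive_tool(
  targets=[
    {"jaw": 0, "travel": [0, 0, 0.03], "twist": 0},
    {"jaw": 0, "travel": [0, 0, 0.06], "twist": 0},
    {"jaw": 0, "travel": [0, 0, 0.071], "twist": 0},
    {"jaw": 0, "travel": [0, 0, 0.071], "twist": 0},
    {"jaw": 0, "travel": [0, 0, 0.071], "twist": 0},
    {"jaw": 0, "travel": [0, 0, 0.071], "twist": 0},
    {"jaw": 0, "travel": [0, 0, 0.071], "twist": 0},
  ],
)

```text
t: 30.3
eef_pos: [520.1, -60.2, 190.5]
tcp_rot: [3.14, -0.0, 1.368]
ft_force: [-0.3, 0.0, -1.1]
opening: 0.083
grip_force: 30.0
```

```bash
python3 chk.py green yellow blue red
```

```text
30.3 [520.1 -60.2 190.5] 1.368 ft [-0.3  0.  -1.1] 0.083 30.0
scene green [([273, 207, 11, 42, 200], [278.9, 231.6])]
scene yellow [([320, 191, 13, 41, 218], [326.8, 212.9])]
scene blue [([334, 188, 9, 42, 211], [337.7, 207.9])]
scene red [([173, 192, 12, 35, 174], [178.4, 210.2])]
top green []
top yellow [([317, 196, 19, 8, 53], [325.9, 199.1])]
top blue [([265, 158, 7, 7, 35], [267.5, 160.7]), ([280, 161, 16, 5, 35], [287.5, 163.1]), ([318, 182, 20, 12, 148], [327.8, 187.9])]
top red [([170, 283, 23, 5, 65], [179.8, 284.6])]
```

Call:
drive_tool(
  targets=[
    {"jaw": 0, "travel": [0, 0.012, 0], "twist": 0},
    {"jaw": 0, "travel": [0, 0.024, 0], "twist": 0},
    {"jaw": 0, "travel": [0, 0.034, 0], "twist": 0},
    {"jaw": 0, "travel": [0, 0.044, 0], "twist": 0},
    {"jaw": 0, "travel": [0, 0.052, 0], "twist": 0},
    {"jaw": 0, "travel": [0, 0.06, 0], "twist": 0},
    {"jaw": 0, "travel": [0, 0.068, 0], "twist": 0},
    {"jaw": 0, "travel": [0, 0.076, 0], "twist": 0},
  ],
)

```text
t: 31.07
eef_pos: [594.7, -76.0, 189.4]
tcp_rot: [3.141, 0.0, 1.368]
ft_force: [-0.8, -2.0, -0.1]
opening: 0.079
grip_force: 30.0
```

Call:
drive_tool(
  targets=[
    {"jaw": 0, "travel": [0, 0.008, 0], "twist": 0},
    {"jaw": 0, "travel": [0, 0.016, 0], "twist": 0},
    {"jaw": 0, "travel": [0, 0.024, 0], "twist": 0},
    {"jaw": 0, "travel": [0, 0.024, 0], "twist": 0},
    {"jaw": 0, "travel": [0, 0.024, 0.003], "twist": 0},
    {"jaw": 0, "travel": [0, 0.024, 0.006], "twist": 0},
    {"jaw": 0, "travel": [0, 0.024, 0.006], "twist": 0},
  ],
)

```text
t: 31.65
eef_pos: [617.0, -80.3, 182.7]
tcp_rot: [-3.14, -0.0, 1.368]
ft_force: [-0.1, -0.3, -0.5]
opening: 0.081
grip_force: 30.0
```

```bash
python3 chk.py green yellow blue red; python3 p.py 617.5 -80.7 265.5 78.35  462.8 235.6 265.5 95.95; echo Y; python3 p.py 462.8 235.6 260.5 95.95 519.5 -60.5 260.5 78.35
```

```text
31.65 [617.  -80.3 182.7] 1.368 ft [-0.1 -0.3 -0.5] 0.081 30.0
scene green [([312, 197, 12, 39, 152], [318.4, 221.4])]
scene yellow [([325, 192, 8, 40, 138], [328.8, 213.4])]
scene blue [([334, 188, 9, 42, 212], [337.7, 207.8])]
scene red [([173, 192, 12, 35, 174], [178.4, 210.2])]
top green []
top yellow []
top blue [([271, 150, 16, 4, 26], [279.7, 151.3]), ([265, 158, 6, 8, 34], [267.4, 160.9]), ([280, 161, 16, 5, 34], [287.7, 163.2])]
top red [([170, 283, 23, 5, 64], [179.9, 284.6])]
[0.2785, -0.2154, -0.0] -0.3072
Y
[-0.3004, 0.0257, -0.0] 0.3072
```

Call:
drive_tool(
  targets=[
    {"jaw": 0.14, "travel": [0, 0, 0], "twist": 0},
    {"jaw": 0.14, "travel": [0, 0, 0], "twist": 0},
    {"jaw": 0.14, "travel": [0, 0, 0], "twist": 0},
    {"jaw": 0.14, "travel": [0, 0, 0], "twist": 0},
    {"jaw": 0.14, "travel": [0, 0, 0], "twist": 0},
  ],
)

```text
t: 32.17
eef_pos: [617.6, -80.4, 183.5]
tcp_rot: [3.141, -0.0, 1.368]
ft_force: [0.1, -0.3, 0.3]
opening: 0.142
grip_force: 0.0
```

Call:
drive_tool(
  targets=[
    {"jaw": 0.14, "travel": [0, 0, -0.015], "twist": 0},
    {"jaw": 0.14, "travel": [0, 0, -0.032], "twist": 0},
    {"jaw": 0.14, "travel": [0, 0, -0.052], "twist": 0},
    {"jaw": 0.14, "travel": [0, 0, -0.082], "twist": 0},
    {"jaw": 0.14, "travel": [0, 0, -0.082], "twist": 0},
  ],
)

```text
t: 32.58
eef_pos: [619.1, -80.8, 270.8]
tcp_rot: [3.134, 0.0, 1.368]
ft_force: [0.0, -0.9, -0.1]
opening: 0.144
grip_force: 0.0
```

Call:
drive_tool(
  targets=[
    {"jaw": 0.3, "travel": [0.0279, -0.0215, 0], "twist": 0},
    {"jaw": 0.3, "travel": [0.0557, -0.0431, 0], "twist": 0},
    {"jaw": 0.3, "travel": [0.0836, -0.0646, 0], "twist": 0},
    {"jaw": 0.3, "travel": [0.1115, -0.0862, 0], "twist": 0},
    {"jaw": 0.3, "travel": [0.1393, -0.1077, 0], "twist": 0},
  ],
)

```text
t: 33.0
eef_pos: [539.1, 78.9, 265.3]
tcp_rot: [3.141, -0.0, 1.367]
ft_force: [0.6, -0.1, 0.5]
opening: 0.298
grip_force: 0.0
```

Call:
drive_tool(
  targets=[
    {"jaw": 0.3, "travel": [0.0279, -0.0215, 0], "twist": -0.06},
    {"jaw": 0.3, "travel": [0.0557, -0.0431, 0], "twist": -0.12},
    {"jaw": 0.3, "travel": [0.0836, -0.0646, 0], "twist": -0.18},
    {"jaw": 0.3, "travel": [0.1115, -0.0862, 0], "twist": -0.24},
    {"jaw": 0.3, "travel": [0.1392, -0.1077, 0], "twist": -0.3072},
    {"jaw": 0.3, "travel": [0.1392, -0.1077, 0], "twist": -0.3072},
    {"jaw": 0.3, "travel": [0.1392, -0.1077, 0], "twist": -0.3072},
  ],
)

```text
t: 33.58
eef_pos: [462.0, 237.0, 265.4]
tcp_rot: [3.141, -0.0, 1.678]
ft_force: [-0.2, -0.2, -0.5]
opening: 0.298
grip_force: 0.0
```

Call:
drive_tool(
  targets=[
    {"jaw": 0.3, "travel": [0, 0, 0.025], "twist": 0},
    {"jaw": 0.3, "travel": [0, 0, 0.05], "twist": 0},
    {"jaw": 0.3, "travel": [0, 0, 0.085], "twist": 0},
    {"jaw": 0.3, "travel": [0, 0, 0.085], "twist": 0},
    {"jaw": 0.3, "travel": [0, 0, 0.085], "twist": 0},
  ],
)

```text
t: 34.0
eef_pos: [462.8, 234.8, 179.9]
tcp_rot: [-3.139, 0.001, 1.673]
ft_force: [0.2, 0.1, 0.5]
opening: 0.3
grip_force: 0.0
```

```bash
python3 chk.py green yellow blue red
```

```text
34.0 [462.8 234.8 179.9] 1.673 ft [0.2 0.1 0.5] 0.3 0.0
scene green [([312, 194, 12, 42, 211], [317.6, 217.0])]
scene yellow [([325, 191, 8, 41, 155], [328.5, 211.0])]
scene blue [([334, 188, 9, 42, 211], [337.7, 207.9])]
scene red [([173, 192, 12, 35, 174], [178.4, 210.2])]
top green [([314, 206, 19, 11, 95], [323.5, 210.5])]
top yellow [([317, 196, 19, 9, 70], [325.5, 199.9])]
top blue [([265, 158, 7, 8, 37], [267.5, 160.9]), ([281, 161, 15, 5, 33], [287.9, 163.1]), ([318, 182, 20, 12, 150], [327.8, 187.8])]
top red [([174, 283, 19, 4, 49], [182.7, 284.3])]
```

Call:
drive_tool(
  targets=[
    {"jaw": 0.3, "travel": [0, 0, 0.03], "twist": 0},
    {"jaw": 0.3, "travel": [0, 0, 0.055], "twist": 0},
    {"jaw": 0.3, "travel": [0, 0, 0.066], "twist": 0},
    {"jaw": 0.3, "travel": [0, 0, 0.066], "twist": 0},
    {"jaw": 0.3, "travel": [0, 0, 0.066], "twist": 0},
    {"jaw": 0.1, "travel": [0, 0, 0.066], "twist": 0},
    {"jaw": 0.1, "travel": [0, 0, 0.066], "twist": 0},
    {"jaw": 0.1, "travel": [0, 0, 0.066], "twist": 0},
  ],
)

```text
t: 34.77
eef_pos: [463.2, 235.9, 115.7]
tcp_rot: [3.14, -0.001, 1.675]
ft_force: [0.1, 0.1, -0.2]
opening: 0.148
grip_force: 0.0
```

Call:
drive_tool(
  targets=[
    {"jaw": 0, "travel": [0, 0, 0], "twist": 0},
    {"jaw": 0, "travel": [0, 0, 0], "twist": 0},
    {"jaw": 0, "travel": [0, 0, 0], "twist": 0},
    {"jaw": 0, "travel": [0, 0, 0], "twist": 0},
    {"jaw": 0, "travel": [0, 0, 0], "twist": 0},
  ],
)

```text
t: 35.18
eef_pos: [463.0, 235.9, 115.2]
tcp_rot: [3.14, -0.0, 1.675]
ft_force: [-0.3, -0.9, 6.8]
opening: 0.083
grip_force: 30.0
```

Call:
drive_tool(
  targets=[
    {"jaw": 0, "travel": [0, 0, -0.005], "twist": 0},
    {"jaw": 0, "travel": [0, 0, -0.01], "twist": 0},
    {"jaw": 0, "travel": [0, 0, -0.015], "twist": 0},
    {"jaw": 0, "travel": [0, 0, -0.015], "twist": 0},
  ],
)

```text
t: 35.52
eef_pos: [463.1, 235.9, 130.6]
tcp_rot: [3.14, -0.0, 1.675]
ft_force: [-0.3, -0.0, -0.4]
opening: 0.085
grip_force: 30.0
```

Call:
drive_tool(
  targets=[
    {"jaw": 0, "travel": [0, 0, -0.035], "twist": 0},
    {"jaw": 0, "travel": [0, 0, -0.07], "twist": 0},
    {"jaw": 0, "travel": [0, 0, -0.105], "twist": 0},
    {"jaw": 0, "travel": [0, 0, -0.131], "twist": 0},
    {"jaw": 0, "travel": [0, 0, -0.131], "twist": 0},
  ],
)

```text
t: 35.93
eef_pos: [464.2, 236.4, 265.6]
tcp_rot: [3.134, -0.002, 1.675]
ft_force: [-0.1, 0.2, 0.3]
opening: 0.085
grip_force: 30.0
```

Call:
drive_tool(
  targets=[
    {"jaw": 0, "travel": [-0.0375, 0.0032, 0], "twist": 0.04},
    {"jaw": 0, "travel": [-0.0751, 0.0064, 0], "twist": 0.08},
    {"jaw": 0, "travel": [-0.1126, 0.0096, 0], "twist": 0.12},
    {"jaw": 0, "travel": [-0.1502, 0.0128, 0], "twist": 0.16},
    {"jaw": 0, "travel": [-0.1878, 0.0161, 0], "twist": 0.2},
    {"jaw": 0, "travel": [-0.2253, 0.0193, 0], "twist": 0.24},
    {"jaw": 0, "travel": [-0.2628, 0.0225, 0], "twist": 0.28},
    {"jaw": 0, "travel": [-0.3004, 0.0257, 0], "twist": 0.3072},
  ],
)

```text
t: 36.6
eef_pos: [519.3, -62.2, 259.9]
tcp_rot: [-3.141, -0.0, 1.366]
ft_force: [0.9, 0.8, -0.9]
opening: 0.082
grip_force: 30.0
```

Call:
drive_tool(
  targets=[
    {"jaw": 0, "travel": [0, 0, 0], "twist": 0},
    {"jaw": 0, "travel": [0, 0, 0.03], "twist": 0},
    {"jaw": 0, "travel": [0, 0, 0.06], "twist": 0},
    {"jaw": 0, "travel": [0, 0, 0.071], "twist": 0},
    {"jaw": 0, "travel": [0, 0, 0.071], "twist": 0},
    {"jaw": 0, "travel": [0, 0, 0.071], "twist": 0},
    {"jaw": 0, "travel": [0, 0, 0.071], "twist": 0},
    {"jaw": 0, "travel": [0, 0, 0.071], "twist": 0},
  ],
)

```text
t: 37.27
eef_pos: [520.0, -60.3, 190.5]
tcp_rot: [3.14, -0.0, 1.368]
ft_force: [-0.0, -0.5, -0.8]
opening: 0.082
grip_force: 30.0
```

```bash
python3 chk.py green yellow blue red
```

```text
37.27 [520.  -60.3 190.5] 1.368 ft [-0.  -0.5 -0.8] 0.082 30.0
scene green [([312, 194, 12, 42, 210], [317.6, 217.2])]
scene yellow [([325, 191, 8, 41, 154], [328.5, 210.9])]
scene blue [([334, 188, 9, 42, 211], [337.7, 207.9])]
scene red [([272, 206, 14, 44, 312], [278.9, 230.4])]
top green []
top yellow [([322, 196, 14, 8, 35], [329.8, 199.3])]
top blue [([270, 150, 18, 4, 27], [279.2, 151.4]), ([265, 158, 7, 7, 35], [267.5, 160.7]), ([280, 161, 16, 5, 33], [287.5, 163.2]), ([318, 182, 20, 13, 148], [327.8, 187.8])]
top red []
```

Call:
drive_tool(
  targets=[
    {"jaw": 0, "travel": [0, 0.012, 0], "twist": 0},
    {"jaw": 0, "travel": [0, 0.024, 0], "twist": 0},
    {"jaw": 0, "travel": [0, 0.034, 0], "twist": 0},
    {"jaw": 0, "travel": [0, 0.044, 0], "twist": 0},
    {"jaw": 0, "travel": [0, 0.052, 0], "twist": 0},
    {"jaw": 0, "travel": [0, 0.06, 0], "twist": 0},
    {"jaw": 0, "travel": [0, 0.068, 0], "twist": 0},
    {"jaw": 0, "travel": [0, 0.074, 0], "twist": 0},
  ],
)

```text
t: 38.03
eef_pos: [592.9, -75.7, 189.4]
tcp_rot: [3.141, 0.0, 1.368]
ft_force: [-2.4, -0.6, -0.4]
opening: 0.081
grip_force: 30.0
```

Call:
drive_tool(
  targets=[
    {"jaw": 0, "travel": [0, 0.004, 0], "twist": 0},
    {"jaw": 0, "travel": [0, 0.008, 0], "twist": 0},
    {"jaw": 0, "travel": [0, 0.012, 0], "twist": 0},
    {"jaw": 0, "travel": [0, 0.016, 0], "twist": 0},
    {"jaw": 0, "travel": [0, 0.018, 0], "twist": 0},
    {"jaw": 0, "travel": [0, 0.018, 0], "twist": 0},
  ],
)

```text
t: 38.53
eef_pos: [610.0, -78.9, 189.4]
tcp_rot: [3.141, -0.0, 1.368]
ft_force: [-0.5, -0.2, -1.1]
opening: 0.081
grip_force: 30.1
```

```bash
python3 chk.py green yellow blue red; python3 - <<'E'
import cv2,numpy as np
t=cv2.imread("pics/last_scene.png")
cv2.imwrite("pics/q.png",cv2.resize(t[150:250,250:360],None,fx=7,fy=6,interpolation=2))
E
```

```text
38.53 [610.  -78.9 189.4] 1.368 ft [-0.5 -0.2 -1.1] 0.081 30.1
scene green []
scene yellow [([326, 191, 7, 41, 121], [329.1, 211.4])]
scene blue [([334, 188, 9, 42, 211], [337.7, 207.9])]
scene red [([308, 195, 14, 40, 265], [315.7, 217.0])]
top green []
top yellow []
top blue [([265, 158, 6, 7, 34], [267.4, 160.8]), ([280, 161, 16, 5, 34], [287.6, 163.2])]
top red []
```

```bash
cat > gate.py <<'E'
import cv2,numpy as np
for n in("scene0","last_scene"):
    f=cv2.imread(f"pics/{n}.png");h=cv2.cvtColor(f,cv2.COLOR_BGR2HSV)[205:232,280:325]
    m=cv2.inRange(h,(12,90,120),(22,255,255));y,x=np.nonzero(m);print(n,len(x),(x.mean()+280).round(1) if len(x) else 0,(y.mean()+205).round(1) if len(x) else 0)
    print([f[r,c].tolist() for r,c in((216,288),(218,291),(214,292))])
E
python3 gate.py
```

```text
scene0 182 299.5 225.0
[[88, 157, 196], [94, 169, 212], [130, 141, 185]]
last_scene 123 293.5 223.2
[[82, 142, 177], [83, 145, 180], [131, 143, 185]]
```

Call:
drive_tool(
  targets=[
    {"jaw": 0, "travel": [0, 0, 0.003], "twist": 0},
    {"jaw": 0, "travel": [0, 0, 0.006], "twist": 0},
    {"jaw": 0, "travel": [0, 0, 0.006], "twist": 0},
    {"jaw": 0.15, "travel": [0, 0, 0.006], "twist": 0},
    {"jaw": 0.15, "travel": [0, 0, 0.006], "twist": 0},
    {"jaw": 0.15, "travel": [0, 0, 0.006], "twist": 0},
    {"jaw": 0.15, "travel": [0, 0, 0.006], "twist": 0},
    {"jaw": 0.15, "travel": [0, 0, 0.006], "twist": 0},
  ],
)

```text
t: 39.3
eef_pos: [609.6, -78.9, 183.5]
tcp_rot: [3.142, -0.0, 1.368]
ft_force: [-0.0, 0.4, -0.3]
opening: 0.152
grip_force: 0.1
```

Call:
drive_tool(
  targets=[
    {"jaw": 0.15, "travel": [0, 0, -0.012], "twist": 0},
    {"jaw": 0.15, "travel": [0, 0, -0.025], "twist": 0},
    {"jaw": 0.15, "travel": [0, 0, -0.04], "twist": 0},
    {"jaw": 0.15, "travel": [0, 0, -0.06], "twist": 0},
    {"jaw": 0.15, "travel": [0, 0, -0.082], "twist": 0},
    {"jaw": 0.15, "travel": [0, 0, -0.082], "twist": 0},
  ],
)

```text
t: 39.8
eef_pos: [610.9, -79.2, 269.6]
tcp_rot: [3.135, 0.0, 1.368]
ft_force: [-0.3, -0.7, 1.0]
opening: 0.15
grip_force: 0.0
```

```bash
python3 chk.py green yellow blue red; python3 gate.py; python3 -c "
import cv2
t=cv2.imread('pics/last_scene.png')
cv2.imwrite('pics/r.png',cv2.resize(t[170:270,215:345],None,fx=6,fy=6,interpolation=2))"
```

```text
39.8 [610.9 -79.2 269.6] 1.368 ft [-0.3 -0.7  1. ] 0.15 0.0
scene green [([319, 193, 8, 42, 84], [323.4, 212.2])]
scene yellow [([325, 191, 8, 41, 118], [329.3, 209.7])]
scene blue [([334, 188, 9, 42, 211], [337.7, 207.9])]
scene red [([307, 194, 15, 43, 340], [314.7, 216.0])]
top green []
top yellow []
top blue [([265, 158, 7, 8, 36], [267.4, 160.8]), ([280, 161, 16, 5, 32], [287.6, 163.1])]
top red []
scene0 182 299.5 225.0
[[88, 157, 196], [94, 169, 212], [130, 141, 185]]
last_scene 126 292.8 222.9
[[88, 158, 196], [93, 168, 211], [130, 141, 184]]
```

View pics/r.png

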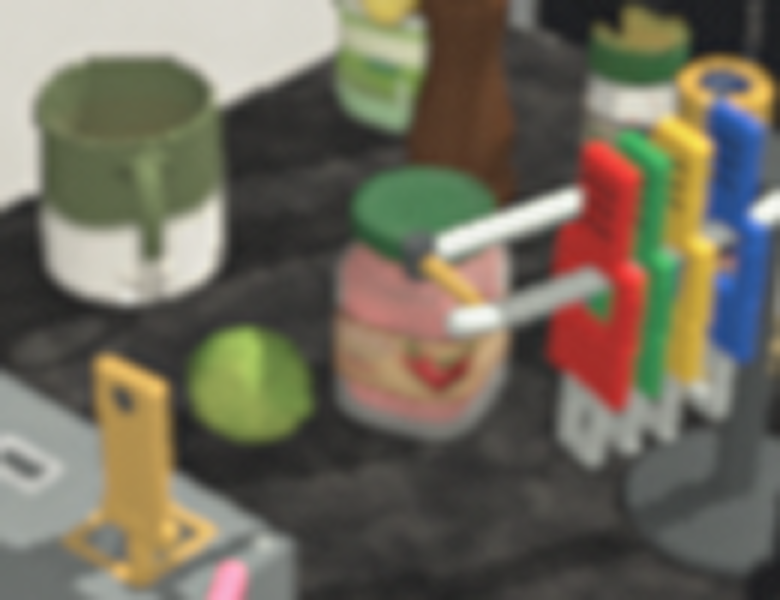

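All four keys hang on the bar with the gate shut (gate at scene 290,217). The brass key stands in the lock, bow at (237,240). Going to it now.

```bash
python3 p.py 609.6 -79.1 265.5 78.35  484.3 32.5 265.5 97.66  484.3 32.5 101 97.66
```

```text
[0.084, -0.1453, -0.0] -0.337
[0.0, 0.0, 0.1645] -0.0
```

Call:
drive_tool(
  targets=[
    {"jaw": 0.35, "travel": [0.014, -0.0242, 0], "twist": -0.056},
    {"jaw": 0.35, "travel": [0.028, -0.0484, 0], "twist": -0.112},
    {"jaw": 0.35, "travel": [0.042, -0.0727, 0], "twist": -0.168},
    {"jaw": 0.35, "travel": [0.056, -0.0969, 0], "twist": -0.224},
    {"jaw": 0.35, "travel": [0.07, -0.1211, 0], "twist": -0.28},
    {"jaw": 0.35, "travel": [0.084, -0.1453, 0], "twist": -0.337},
    {"jaw": 0.35, "travel": [0.084, -0.1453, 0], "twist": -0.337},
    {"jaw": 0.35, "travel": [0.084, -0.1453, 0], "twist": -0.337},
  ],
)

```text
t: 40.57
eef_pos: [483.5, 33.3, 265.0]
tcp_rot: [-3.141, -0.0, 1.706]
ft_force: [0.4, 0.4, 0.5]
opening: 0.349
grip_force: 0.0
```

Call:
drive_tool(
  targets=[
    {"jaw": 0.35, "travel": [0, 0, 0.035], "twist": 0},
    {"jaw": 0.35, "travel": [0, 0, 0.07], "twist": 0},
    {"jaw": 0.35, "travel": [0, 0, 0.1], "twist": 0},
    {"jaw": 0.35, "travel": [0, 0, 0.13], "twist": 0},
    {"jaw": 0.35, "travel": [0, 0, 0.152], "twist": 0},
    {"jaw": 0.35, "travel": [0, 0, 0.164], "twist": 0},
    {"jaw": 0.35, "travel": [0, 0, 0.164], "twist": 0},
    {"jaw": 0.35, "travel": [0, 0, 0.164], "twist": 0},
  ],
)

```text
t: 41.23
eef_pos: [484.5, 32.2, 100.7]
tcp_rot: [-3.14, -0.0, 1.704]
ft_force: [0.3, -0.4, 0.4]
opening: 0.353
grip_force: 0.0
```

Call:
drive_tool(
  targets=[
    {"jaw": 0.1, "travel": [0, 0, 0], "twist": 0},
    {"jaw": 0.1, "travel": [0, 0, 0], "twist": 0},
    {"jaw": 0.1, "travel": [0, 0, 0], "twist": 0},
    {"jaw": 0, "travel": [0, 0, 0], "twist": 0},
    {"jaw": 0, "travel": [0, 0, 0], "twist": 0},
    {"jaw": 0, "travel": [0, 0, 0], "twist": 0},
    {"jaw": 0, "travel": [0, 0, 0], "twist": 0},
    {"jaw": 0, "travel": [0, 0, 0], "twist": 0},
  ],
)

```text
t: 41.9
eef_pos: [484.6, 32.7, 102.0]
tcp_rot: [3.141, 0.0, 1.705]
ft_force: [-0.8, 0.7, 6.4]
opening: 0.084
grip_force: 30.0
```

```bash
python3 -c "
from cell import *
print(state()['moment'],state()['ft_force'])"
```

```text
[-0.1318032   0.25335043 -0.00968681] [-0.77479047  0.69346635  6.38432502]
```

Call:
drive_tool(
  targets=[
    {"jaw": 0, "travel": [0, 0, 0], "twist": 0.1},
    {"jaw": 0, "travel": [0, 0, 0], "twist": 0.2},
    {"jaw": 0, "travel": [0, 0, 0], "twist": 0.3},
    {"jaw": 0, "travel": [0, 0, 0], "twist": 0.4},
    {"jaw": 0, "travel": [0, 0, 0], "twist": 0.5},
    {"jaw": 0, "travel": [0, 0, 0], "twist": 0.6},
    {"jaw": 0, "travel": [0, 0, 0], "twist": 0.7},
    {"jaw": 0, "travel": [0, 0, 0], "twist": 0.8},
  ],
)

```text
t: 42.57
eef_pos: [484.6, 32.7, 102.0]
tcp_rot: [3.141, -0.001, 0.9]
ft_force: [-0.5, -0.4, 6.4]
opening: 0.084
grip_force: 30.0
```

Call:
drive_tool(
  targets=[
    {"jaw": 0, "travel": [0, 0, 0], "twist": 0.1},
    {"jaw": 0, "travel": [0, 0, 0], "twist": 0.2},
    {"jaw": 0, "travel": [0, 0, 0], "twist": 0.3},
    {"jaw": 0, "travel": [0, 0, 0], "twist": 0.4},
    {"jaw": 0, "travel": [0, 0, 0], "twist": 0.5},
    {"jaw": 0, "travel": [0, 0, 0], "twist": 0.6},
    {"jaw": 0, "travel": [0, 0, 0], "twist": 0.7},
    {"jaw": 0, "travel": [0, 0, 0], "twist": 0.8},
  ],
)

```text
t: 43.23
eef_pos: [484.5, 32.8, 102.0]
tcp_rot: [-3.142, -0.001, 0.1]
ft_force: [-1.1, 1.0, 6.9]
opening: 0.075
grip_force: 30.0
```

Call:
drive_tool(
  targets=[
    {"jaw": 0, "travel": [0, 0, 0], "twist": 0.06},
    {"jaw": 0, "travel": [0, 0, 0], "twist": 0.12},
    {"jaw": 0, "travel": [0, 0, 0], "twist": 0.135},
    {"jaw": 0, "travel": [0, 0, 0], "twist": 0.135},
    {"jaw": 0, "travel": [0, 0, 0], "twist": 0.135},
  ],
)

```text
t: 43.65
eef_pos: [484.5, 32.9, 101.9]
tcp_rot: [-3.141, -0.001, -0.03]
ft_force: [-1.5, 0.9, 6.1]
opening: 0.08
grip_force: 30.0
```

```bash
python3 -c "
from cell import *
print(state()['moment'],state()['ft_force'])"
```

```text
[ 0.33228877  0.33289695 -0.02203395] [-1.49258157  0.87984854  6.12539032]
```

Call:
drive_tool(
  targets=[
    {"jaw": 0, "travel": [0, 0, 0], "twist": -0.1},
    {"jaw": 0, "travel": [0, 0, 0], "twist": -0.13},
    {"jaw": 0, "travel": [0, 0, -0.005], "twist": -0.13},
    {"jaw": 0, "travel": [0, 0, -0.012], "twist": -0.13},
    {"jaw": 0, "travel": [0, 0, -0.02], "twist": -0.13},
    {"jaw": 0, "travel": [0, 0, -0.02], "twist": -0.13},
  ],
)

```text
t: 44.15
eef_pos: [484.9, 32.7, 123.0]
tcp_rot: [3.141, -0.002, 0.099]
ft_force: [0.8, 0.2, -1.0]
opening: 0.085
grip_force: 30.0
```

Call:
drive_tool(
  targets=[
    {"jaw": 0, "travel": [0, 0, -0.02], "twist": 0},
    {"jaw": 0, "travel": [0, 0, -0.05], "twist": 0},
    {"jaw": 0, "travel": [0, 0, -0.08], "twist": 0},
    {"jaw": 0, "travel": [0, 0, -0.115], "twist": 0},
    {"jaw": 0, "travel": [0, 0, -0.115], "twist": 0},
  ],
)

```text
t: 44.57
eef_pos: [486.2, 32.6, 242.1]
tcp_rot: [3.14, -0.009, 0.099]
ft_force: [-0.5, 0.2, -0.5]
opening: 0.083
grip_force: 30.0
```

```bash
python3 p.py 484.3 32.5 236.5 5.73  475 -160 236.5 -10.5;  python3 chk.py red | head -1
```

```text
[-0.0285, 0.1906, -0.0] 0.2833
44.57 [486.2  32.6 242.1] 0.099 ft [-0.5  0.2 -0.5] 0.083 30.0
```

Call:
drive_tool(
  targets=[
    {"jaw": 0, "travel": [0, -0.034, 0], "twist": 0},
    {"jaw": 0, "travel": [0, -0.07, 0], "twist": 0},
    {"jaw": 0, "travel": [0, -0.104, 0], "twist": 0},
    {"jaw": 0, "travel": [0, -0.138, 0], "twist": 0},
    {"jaw": 0, "travel": [0, -0.138, 0], "twist": 0},
  ],
)

```text
t: 45.08
eef_pos: [469.2, 174.0, 234.9]
tcp_rot: [-3.141, 0.002, 0.103]
ft_force: [0.0, -0.1, -0.3]
opening: 0.082
grip_force: 30.0
```

```bash
python3 chk.py red; cat > look.py <<'E'
from m import *
t=cv2.imread("pics/last_top.png");s=cv2.imread("pics/last_scene.png");s0=cv2.imread("pics/scene0.png");t0=cv2.imread("pics/top0.png")
def shift(a,b,x0,y0,w,h):
    # did the wooden block move? orange-brown mask centroid
    r=[]
    for f in(a,b):
        hv=cv2.cvtColor(f[y0:y0+h,x0:x0+w],cv2.COLOR_BGR2HSV);mm=cv2.inRange(hv,(5,90,90),(16,200,230));y,x=np.nonzero(mm);r.append((len(x),x.mean()+x0,y.mean()+y0))
    return r
print("top holder",shift(t0,t,330,240,70,70));print("scene holder",shift(s0,s,260,290,90,70))
o=np.hstack([cv2.resize(rect(t,(483.9,32.5),yaw,22.5,25),(400,400)),cv2.resize(rect(t,(474,-183),np.deg2rad(-10.5),34,60,7),(400,400))])
top=cv2.convertScaleAbs(o,alpha=1.5,beta=10)
b=np.hstack([cv2.resize(s[170:270,150:283],(400,200)),cv2.resize(s[280:347,250:384],(400,200),interpolation=2)])
cv2.imwrite("pics/s.png",np.vstack([top,b]))
E
python3 look.py | tail -2
```

```text
45.08 [469.2 174.  234.9] 0.103 ft [ 0.  -0.1 -0.3] 0.082 30.0
scene red [([307, 194, 15, 43, 339], [314.7, 216.0])]
top red [([312, 209, 22, 12, 146], [323.4, 214.0])]
top holder [(1114, np.float64(362.6624775583483), np.float64(278.20466786355473)), (1251, np.float64(363.2086330935252), np.float64(278.2254196642686))]
scene holder [(1779, np.float64(305.6767847105115), np.float64(329.21304103428895)), (2053, np.float64(305.73063809059914), np.float64(326.820750121773))]
```

View pics/s.png

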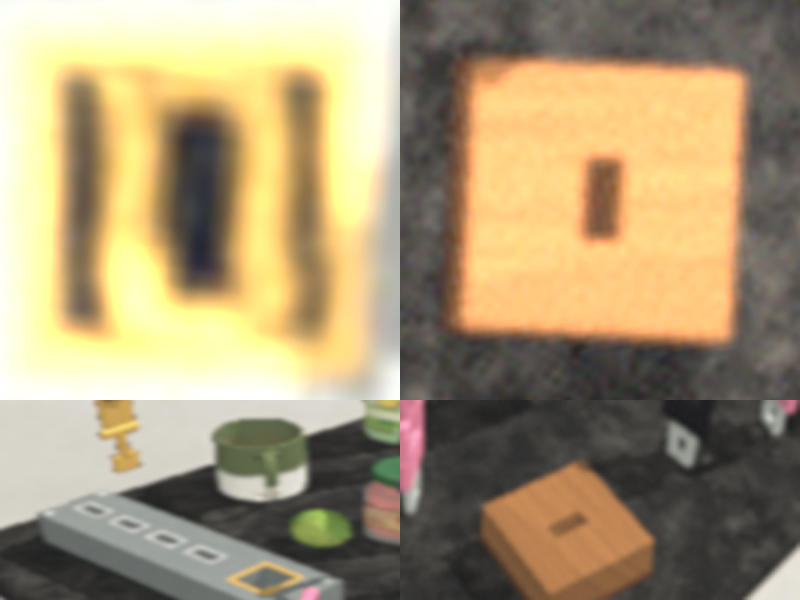

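The barrel lies along the block's x axis again (locked), the holder hasn't moved, and the brass key is in the gripper. Carrying it to the holder slot at (474.5, −183.8), holder yaw about −12.8°.

```bash
python3 p.py 470.6 169.8 236.5 5.7  472.6 -7 236.5 5.7  474.6 -183.8 236.5 -12.8  474.6 -183.8 146.5 -12.8
```

```text
[-0.0156, 0.1761, -0.0] -0.0
[-0.0156, 0.1761, -0.0] 0.3229
[0.0, -0.0, 0.09] -0.0
```

Call:
drive_tool(
  targets=[
    {"jaw": 0, "travel": [-0.0031, 0.0352, 0], "twist": 0},
    {"jaw": 0, "travel": [-0.0062, 0.0704, 0], "twist": 0},
    {"jaw": 0, "travel": [-0.0094, 0.1057, 0], "twist": 0},
    {"jaw": 0, "travel": [-0.0125, 0.1409, 0], "twist": 0},
    {"jaw": 0, "travel": [-0.0156, 0.1761, 0], "twist": 0},
  ],
)

```text
t: 45.6
eef_pos: [471.7, -9.5, 235.7]
tcp_rot: [-3.141, 0.001, 0.099]
ft_force: [1.0, 0.6, -0.2]
opening: 0.081
grip_force: 30.0
```

Call:
drive_tool(
  targets=[
    {"jaw": 0, "travel": [-0.0031, 0.0352, 0], "twist": 0.06},
    {"jaw": 0, "travel": [-0.0062, 0.0704, 0], "twist": 0.12},
    {"jaw": 0, "travel": [-0.0094, 0.1057, 0], "twist": 0.18},
    {"jaw": 0, "travel": [-0.0125, 0.1409, 0], "twist": 0.25},
    {"jaw": 0, "travel": [-0.0156, 0.1761, 0], "twist": 0.3229},
    {"jaw": 0, "travel": [-0.0156, 0.1761, 0], "twist": 0.3229},
    {"jaw": 0, "travel": [-0.0156, 0.1761, 0], "twist": 0.3229},
  ],
)

```text
t: 46.18
eef_pos: [473.4, -186.0, 235.4]
tcp_rot: [-3.141, 0.002, -0.228]
ft_force: [0.5, 0.0, -0.3]
opening: 0.082
grip_force: 30.0
```

Call:
drive_tool(
  targets=[
    {"jaw": 0, "travel": [0, 0, 0.03], "twist": 0},
    {"jaw": 0, "travel": [0, 0, 0.06], "twist": 0},
    {"jaw": 0, "travel": [0, 0, 0.09], "twist": 0},
    {"jaw": 0, "travel": [0, 0, 0.09], "twist": 0},
    {"jaw": 0, "travel": [0, 0, 0.09], "twist": 0},
    {"jaw": 0, "travel": [0, 0, 0.09], "twist": 0},
    {"jaw": 0, "travel": [0, 0, 0.09], "twist": 0},
    {"jaw": 0, "travel": [0, 0, 0.09], "twist": 0},
  ],
)

```text
t: 46.85
eef_pos: [475.1, -183.7, 147.9]
tcp_rot: [3.141, -0.002, -0.223]
ft_force: [-0.3, -0.0, -1.0]
opening: 0.084
grip_force: 30.0
```

```bash
python3 chk.py red; cat > ink.py <<'E'
# fit key-in-hand offset along tool x and z from the brass silhouette in the scene view
from h import *
from cell import state
s=state();e=s["eef_pos"];Rz=Ro.from_euler('z',s["tcp_rot"][2]).as_matrix()
f=cv2.imread("pics/last_scene.png");hv=cv2.cvtColor(f,cv2.COLOR_BGR2HSV)
m=cv2.inRange(hv,(17,85,90),(28,255,255))
def box(x,y,z):return A([[a,b,c] for a in x for b in y for c in z],float)
def sil(dx,dz,K=8):
    M=np.zeros((420*K//K,560),np.float32);big=np.zeros((100*K,100*K),np.uint8)
    for B in(box((-11,11),(-4,4),(0,22)),box((-5,5),(-4,4),(22,46)),box((-15,15),(-4,4),(46,90))):
        P=proj("scene",e+(B+[dx,0,dz-96])@Rz.T);h=cv2.convexHull(((P-u0+.5)*K).astype(np.int32));cv2.fillConvexPoly(big,h,255)
    return cv2.resize(big,(100,100),interpolation=cv2.INTER_AREA)/255.
u0=(proj("scene",e)[0]-[50,20]).round()
x0,y0=u0.astype(int);ob=m[y0:y0+100,x0:x0+100]/255.
row=lambda z:int(proj("scene",e+Rz@A([0,0,z-96]))[0][1]-y0)
a,b=row(60),row(-6)+3;print("rows",a,b)
best=min((np.abs(sil(dx,dz)-ob)[a:b].sum(),dx,dz) for dx in np.arange(-6,6.1,.5) for dz in np.arange(-6,6.1,1))
print(best,np.abs(sil(0,0)-ob)[a:b].sum(),ob[a:b].sum())
for n,g in(("scene0",cv2.imread("pics/scene0.png")),("now",f)):
    hh=cv2.cvtColor(g,cv2.COLOR_BGR2HSV)
    w=cv2.inRange(hh[315:360,260:345],(5,90,60),(16,220,230));c=max(cv2.findContours(w,0,1)[0],key=cv2.contourArea);x,y,ww,h2=cv2.boundingRect(c);print(n,x+260,y+315,ww,h2)
E
python3 ink.py
```

```text
46.85 [ 475.1 -183.7  147.9] -0.223 ft [-0.3 -0.  -1. ] 0.084 30.0
scene red []
top red [([312, 209, 22, 12, 141], [323.5, 214.0])]
rows 34 62
(np.float64(33.36470588235294), np.float64(0.5), np.float64(1.0)) 40.13725490196079 295.0
scene0 277 315 59 42
now 277 315 59 42
```

In-hand offset only 0.5 mm, holder unmoved. Inserting.

Call:
drive_tool(
  targets=[
    {"jaw": 0, "travel": [0, 0, 0.008], "twist": 0},
    {"jaw": 0, "travel": [0, 0, 0.013], "twist": 0},
    {"jaw": 0, "travel": [0, 0, 0.017], "twist": 0},
    {"jaw": 0, "travel": [0, 0, 0.02], "twist": 0},
    {"jaw": 0, "travel": [0, 0, 0.023], "twist": 0},
    {"jaw": 0, "travel": [0, 0, 0.025], "twist": 0},
    {"jaw": 0, "travel": [0, 0, 0.025], "twist": 0},
  ],
)

```text
t: 47.53
eef_pos: [474.4, -183.5, 120.9]
tcp_rot: [-3.141, 0.001, -0.223]
ft_force: [-0.5, 0.7, -0.4]
opening: 0.084
grip_force: 30.0
```

Call:
drive_tool(
  targets=[
    {"jaw": 0, "travel": [0, 0, 0.005], "twist": 0},
    {"jaw": 0, "travel": [0, 0, 0.01], "twist": 0},
    {"jaw": 0, "travel": [0, 0, 0.014], "twist": 0},
    {"jaw": 0, "travel": [0, 0, 0.018], "twist": 0},
    {"jaw": 0, "travel": [0, 0, 0.02], "twist": 0},
    {"jaw": 0, "travel": [0, 0, 0.02], "twist": 0},
    {"jaw": 0, "travel": [0, 0, 0.02], "twist": 0},
  ],
)

```text
t: 48.12
eef_pos: [474.9, -183.7, 101.8]
tcp_rot: [3.141, -0.001, -0.223]
ft_force: [-1.5, 0.5, 8.4]
opening: 0.085
grip_force: 30.0
```

Seated (8.4 N on the floor). Release, rise and move clear.

Call:
drive_tool(
  targets=[
    {"jaw": 0.3, "travel": [0, 0, 0], "twist": 0},
    {"jaw": 0.3, "travel": [0, 0, 0], "twist": 0},
    {"jaw": 0.3, "travel": [0, 0, 0], "twist": 0},
    {"jaw": 0.3, "travel": [0, 0, 0], "twist": 0},
    {"jaw": 0.3, "travel": [0, 0, 0], "twist": 0},
    {"jaw": 0.3, "travel": [0, 0, 0], "twist": 0},
  ],
)

```text
t: 48.62
eef_pos: [474.5, -183.6, 101.3]
tcp_rot: [-3.141, 0.0, -0.223]
ft_force: [0.2, -0.6, -0.4]
opening: 0.295
grip_force: 0.0
```

Call:
drive_tool(
  targets=[
    {"jaw": 0.3, "travel": [0, 0, -0.02], "twist": 0},
    {"jaw": 0.3, "travel": [0, 0, -0.05], "twist": 0},
    {"jaw": 0.3, "travel": [0, 0, -0.085], "twist": 0},
    {"jaw": 0.3, "travel": [0, 0, -0.12], "twist": 0},
    {"jaw": 0.3, "travel": [0, 0, -0.15], "twist": 0},
    {"jaw": 0.3, "travel": [0, 0, -0.15], "twist": 0},
  ],
)

```text
t: 49.12
eef_pos: [476.2, -184.4, 256.9]
tcp_rot: [3.139, -0.008, -0.223]
ft_force: [0.2, -0.7, 0.6]
opening: 0.298
grip_force: 0.0
```

Call:
drive_tool(
  targets=[
    {"jaw": 0.3, "travel": [-0.03, -0.035, 0], "twist": 0},
    {"jaw": 0.3, "travel": [-0.03, -0.07, 0], "twist": 0},
    {"jaw": 0.3, "travel": [-0.03, -0.105, 0], "twist": 0},
    {"jaw": 0.3, "travel": [-0.03, -0.14, 0], "twist": 0},
    {"jaw": 0.3, "travel": [-0.03, -0.175, 0], "twist": 0},
    {"jaw": 0.3, "travel": [-0.03, -0.21, 0], "twist": 0},
    {"jaw": 0.3, "travel": [-0.03, -0.21, 0], "twist": 0},
    {"jaw": 0.3, "travel": [-0.03, -0.21, 0], "twist": 0},
  ],
)

```text
t: 49.78
eef_pos: [491.6, 29.3, 250.9]
tcp_rot: [3.142, 0.001, -0.22]
ft_force: [-0.3, 0.2, -0.0]
opening: 0.301
grip_force: 0.0
```

```bash
python3 chk.py red green yellow blue; python3 gate.py; python3 - <<'E'
import cv2,numpy as np
a=cv2.imread("pics/scene0.png");b=cv2.imread("pics/last_scene.png");c=cv2.imread("pics/top0.png");d=cv2.imread("pics/last_top.png")
def df(n,p,q,x,y,w,h):
    D=np.abs(p[y:y+h,x:x+w].astype(int)-q[y:y+h,x:x+w]).max(2);print(n,D.mean().round(1),(D>50).sum())
def brass(f,x,y,w,h):
    m=cv2.inRange(cv2.cvtColor(f[y:y+h,x:x+w],cv2.COLOR_BGR2HSV),(17,85,90),(28,255,255));yy,xx=np.nonzero(m);return len(xx),xx.min()+x,xx.max()+x,yy.min()+y,yy.max()+y
df("holder",a,b,265,275,80,80);print(brass(a,290,270,40,60),brass(b,290,270,40,60))
df("mug",a,b,218,180,38,40);df("jar",a,b,270,198,12,45);df("shaker",a,b,392,240,30,45);df("shaker top",c,d,368,145,28,28);df("jar top",c,d,238,176,38,42)
E
```

```text
49.78 [491.6  29.3 250.9] -0.22 ft [-0.3  0.2 -0. ] 0.301 0.0
scene red [([307, 194, 15, 43, 341], [314.7, 216.0])]
scene green [([319, 193, 8, 42, 82], [323.4, 212.2])]
scene yellow [([325, 191, 8, 41, 118], [329.2, 209.9])]
scene blue [([334, 188, 9, 42, 211], [337.7, 207.9])]
top red [([312, 209, 22, 12, 141], [323.5, 214.0])]
top green [([314, 203, 20, 7, 66], [323.6, 206.1])]
top yellow [([317, 196, 19, 8, 52], [325.2, 199.0])]
top blue [([270, 150, 18, 4, 28], [279.6, 151.4]), ([265, 158, 6, 7, 34], [267.4, 160.8]), ([280, 161, 16, 5, 34], [287.4, 163.1]), ([318, 182, 20, 12, 151], [327.8, 187.8])]
scene0 182 299.5 225.0
[[88, 157, 196], [94, 169, 212], [130, 141, 185]]
last_scene 126 292.8 222.9
[[89, 158, 196], [94, 169, 212], [130, 142, 184]]
holder 2.5 2
(555, np.int64(298), np.int64(316), np.int64(282), np.int64(325)) (549, np.int64(298), np.int64(315), np.int64(282), np.int64(325))
mug 5.0 63
jar 0.9 0
shaker 1.2 0
shaker top 4.2 0
jar top 4.1 0
```

```bash
python3 -c "
from cell import *
print(job_done())"
```

```text
the job is handed in; nothing more can be done
None
```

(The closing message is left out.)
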